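# Leaded panel over the rail stop

## Robot

A 7-joint arm with a two-finger parallel gripper is mounted at the origin on the work surface. World frame = base frame: x ahead of the robot, y to its left, z up, the work surface at z = 0. Lengths are in m, angles in rad, forces in N, time in s.
With the tool pointing down it reaches from about 0.35 to 0.9 m from the base axis. Payload 8.1 kg.
Tool frame: the origin (TCP) lies at the very end of the fingers, on their centre line; the grasp point (between the pads) lies 19 mm behind it; z points along the fingers, y is the direction in which the jaws open and shut (so a half turn about z gives the same grasp; the last joint's range is limited). The gripper opens to 92 mm and grips with 3 to 60 N. Pads are 19 mm wide; open, the fingers measure 130 mm over their backs; the gripper's body (75 mm by 190 mm) begins 47 mm behind the grasp point.
Start: joints at [1.11, 0.434, 0.025, 1.573, -0.012, 1.134, -0.075], TCP at [0.219, -0.585, 0.227] pointing down, gripper open.
Joint ranges: [-2.62, 2.62], [-0.44, 2.09], [-1.27, 1.32], [0.08, 2.57], [-1.32, 4.46], [0.12, 2], [-2.74, 2.74]. Speed limits (rad/s): [2.22, 2.22, 3.01, 3.01, 3.14, 3.14, 3.14].

## Interface

Orientations are given as a rotation vector (axis times angle).
In Python, from cell import observe, get_image, sign_off gives the robot as it stands.
- The arm moves only by the tool arm_command, never from a script. Its argument "deltas" is a list of rows, each an object with "xyz": the shift along the tool's x, y, z in cm, a list of three; "turn": the turn about the tool's z in degrees; "jaw": the closure in counts, from 0 (fully open) to 255 (shut). A call has 1 to 5 rows; each row is the pose to reach, as a shift and turn from the pose measured when the call began, along the tool's axes at that moment; what a row does not reach only later rows make up. A row lasts 1/12 s, in which the tool goes at most 41.7 mm and 7.16 degrees, less where a joint would pass 70% of its speed; a pose out of reach is approached as far as the arm can. A call with a gripper value outside its range is refused whole. The fingers move at their own pace and stop on an object; "force" is the grip in N (left out, the last holds). Time passes only in rows, so rows that repeat a pose let the fingers close. It gives the time, the measured TCP pose, the force and the opening at its end, in the units of the state.
- observe(): the state, without advancing time (a new reading comes with each control period).
- get_image(name): name is "scene" or "top" or "wrist"; returns a dict with "frame" (480x640x3 uint8, red, green, blue), "depth" (480x640 float32, m along the optical axis (not along the pixel's ray), 0 where there is no reading), "camera_matrix" (3x3 intrinsics, pixels), "cam_to_world" (4x4, takes a point from camera to world coordinates). Camera axes: x right, y up, looking along -z (the intrinsics and any distortion apply to the point x, -y, -z); pixel columns grow to the right and rows downward; lengths in m; the calibration is good to about 2 mm. A picture is of the moment at which its call begins.
- sign_off(): hands the job in, once; it reports no verdict.
The state is a dict: "clock": time; "joints": joint angles; "dq": joint speeds; "joint_efforts": joint torques, N m; "position": TCP position; "ee_rot": TCP orientation; "force": force on the tool from outside, world axes, zero at the start; "ft_torque": the same for the moment, N m; "width": opening from 0.0 (shut) to 1.0 (fully open).
Only numpy, scipy, OpenCV 4.12 (cv2) and the standard library are available. Lean on these libraries where they do the work, as an engineer would, in place of code of your own. Each camera call takes 0.05 s, during which the arm holds its last target.

## Task

Lift the leaded glass panel with the orange tab over the end stops between the two bench rails and hang it on the next rail, then slide it along that rail until the spring rollers have snapped in behind its shoe and hold it against the rubber buffer, and let go. Handle it gently: do not bear down on the rails or ram the buffer, keep the panel hanging upright, and leave the other hanging panel and everything else on the bench alone.

Things in the scene. Friction and masses are not known exactly. Their poses are not given: they have to be found in the camera images.
- carrier_tab (a point): Centre of the upright orange grip tab of the carrier to move: 12 mm thick across the rail (x), 30 mm along it (y), 36 mm tall; z up. It stands on the roof of a white shoe, 44 mm long and 21 mm wide. The whole carrier with its panel weighs 0.3 to 0.5 kg.
- carrier_shoe (a point): Middle of the underside of the shoe's roof (8 mm thick), 26 mm below the tab's centre, same axes: the point that rests on the bar's top edge. The shoe is an upside-down U astride the bar; its slot is 11 mm wide, 16 mm deep, with a flared mouth. Both ends are alike.
- carrier_panel (a point): Centre of the leaded glass panel, 84 wide (y) x 80 x 8 mm, 140 mm below the shoe point. A strap on the shoe's +x side runs down to 87 mm below the shoe point and is cranked back under the bar to carry it: lift the shoe 50 mm above the bar and the crank catches the bar from below.
- rail_a_end (a point): First rail: steel flat bar on edge, 8 mm thick, 36 high, 320 long, about 0.22 m up, carried by columns on its -x side on rubber mounts (it yields 1 mm down per 7 N). Point on its top edge, at the carrier's side of its red end stop. y along the bar to the next rail, x across, z up. The stop is the bar's upturned end: 8 mm thick, y 0 to 10 mm, 14 mm high.
- rail_b_start (a point): Next rail: same bar and mounts, 340 long, green upturned ends. Point on its top edge at the far side of its near stop (y -10 to 0 mm, 14 high); y along the bar, away from the first rail; 18 to 34 mm gap between rails, up to 4 mm step, slightly askew. A grey retaining stop is clamped on this rail where the last user left it, not measured: its buffer face is 190 to 270 mm beyond this point.
- buffer (a joint): Rubber buffer on the face of the grey retaining stop (brass thumbscrew on top): its compression in m, 0 free, 0.006 bottomed; 5 N per mm. It meets the end of the shoe's roof.
- roller_near (a joint): Spring roller of the retaining stop on the robot's side of the rail (brass, 10 mm across, 45 mm ahead of the buffer face): how far it is pushed outward, m; 0 relaxed, 0.008 most. Preload 3 N. The shoe's rounded end spreads the pair 2.5 mm each (a push of 6 to 12 N along the rail); they close behind its other end and then press it on the buffer, about 1.2 mm.
- roller_far (a joint): The same on the far side (+x) of the rail.
- neighbour_tab (a point): Centre of the blue tab of the other hanging panel (the same carrier), waiting on the first rail behind the orange one; panels at least 10 mm apart. Leave it alone.

How it is judged:
On the way, in this order (a step that is already met when the one before it is completed fails the run):
1. the carrier is lifted over the first rail's end stop (y of carrier_shoe in the frame of rail_a_end above 0.005 m and z of carrier_shoe in the frame of rail_a_end above 0.012 m), for 0.05 s.
2. the carrier hangs on the next rail, short of the buffer (x of carrier_shoe in the frame of rail_b_start between -0.004 and 0.004 m and z of carrier_shoe in the frame of rail_b_start between -0.003 and 0.003 m and y of carrier_shoe in the frame of rail_b_start above 0.02 m and value of joint buffer below 0.0003 m), for 0.2 s.
At the end, for the whole second after the job is handed in: The carrier hangs at rest on the next rail, upright within 7 degrees and seated on the bar within 3 mm, its shoe held between the closed rollers (each spread less than 2.1 mm) and the buffer (compressed more than 0.3 mm) (x of carrier_shoe in the frame of rail_b_start between -0.004 and 0.004 m and z of carrier_shoe in the frame of rail_b_start between -0.003 and 0.003 m and y of carrier_shoe in the frame of rail_b_start above 0.15 m and value of joint buffer above 0.0003 m and value of joint each of roller_near, roller_far below 0.0021 m and angle between carrier_shoe's own z axis and vertical below 0.12 rad and linear speed of carrier below 0.02 m/s); the robot touches nothing.
It fails at once if the carrier is pressed on either rail or its end stops with more than 25 N (contact force between carrier and rail_a above 25 N or contact force between carrier and rail_b above 25 N).
It fails at once if the buffer is rammed: compressed more than 3.5 mm (value of joint buffer above 0.0035 m).
It fails at once if the panel is tipped more than 20 degrees (angle between carrier_shoe's own z axis and vertical above 0.35 rad).
It fails at once if the other hanging panel is shifted more than 10 mm (distance of neighbour_tab from where it was at the start of the episode above 0.01 m).
It fails at once if something lying on the bench is shifted more than 20 mm (distance of any of glazing_hammer, lead_knife, cement_brush, cement_can, glove_box, respirator from where it was at the start of the episode above 0.02 m).
It also fails if it takes over 61 s, if anything falls off the work surface, if the arm or the gripper's body presses on something with over 40 N, if the wrist force passes 120 N, or if a joint passes its speed limit or range.

## Working session

There is one attempt and no reset: what is moved stays moved. The work goes in short steps, Python scripts to look and compute and a tool call to move; the robot and the scene stay as the last step left them, time stands still between calls to the robot, and variables do not carry over. Pictures are saved under pics/ and viewed, and the job is handed in when it is done.

Besides the shell and the picture viewer there is one more tool, called after ">>>" by a JSON object that holds its "method" and its "body". arm_command: Moves the arm, as the interface text tells. Its arguments: {"type":"object","properties":{"deltas":{"type":"array","items":{"type":"object","properties":{"xyz":{"type":"array","items":{"type":"number"}},"turn":{"type":"number"},"jaw":{"type":"number"}}}},"force":{"type":"number"}},"required":["deltas"]}

```bash
mkdir -p pics; ls; python3 - <<'E'
from cell import observe,get_image
import cv2,numpy as np
o=observe();print(o)
for n in ["scene","top","wrist"]:
    g=get_image(n);cv2.imwrite(f"pics/{n}0.png",g["frame"][:,:,::-1]);np.savez(f"pics/{n}0.npz",**g)
    print(n,g["camera_matrix"].tolist(),np.round(g["cam_to_world"],4).tolist())
E
```

```text
pics
{'clock': 0.0, 'joints': array([ 1.11038938,  0.43524065,  0.02498323,  1.57411371, -0.01160928,
        1.13398711, -0.07511986]), 'dq': array([-6.94851344e-04,  1.01785027e-03,  5.36249263e-04, -2.02493339e-03,
       -1.88097171e-04, -5.24231890e-05,  5.54552604e-04]), 'joint_efforts': array([-1.34574805e-06, -6.67848873e+01,  9.84908268e-01, -3.14464116e+01,
       -6.04780577e-02,  4.26665065e-02,  1.26370765e-04]), 'position': array([ 0.21864933, -0.5849525 ,  0.22592768]), 'ee_rot': array([-3.08995773e+00, -5.58613953e-01,  6.65101734e-04]), 'force': array([-0.23994545,  0.30144787,  0.14755335]), 'ft_torque': array([-0.01681729, -0.02087371,  0.02018957]), 'width': 0.9972909573111655}
scene [[544.2112587949581, 0.0, 320.23884548051586], [0.0, 544.2112587949581, 240.91562813668742], [0.0, 0.0, 1.0]] [[0.7485, -0.4322, 0.5029, 1.1068], [0.6631, 0.4925, -0.5636, -0.599], [-0.0041, 0.7554, 0.6553, 0.9063], [0.0, 0.0, 0.0, 1.0]]
top [[592.6216078324675, 0.0, 316.1574551512358], [0.0, 592.6216078324675, 240.35688498058357], [0.0, 0.0, 1.0]] [[-0.009, 0.9832, -0.1824, 0.3633], [-0.9998, -0.0058, 0.0178, 0.0194], [0.0165, 0.1825, 0.9831, 1.2001], [0.0, 0.0, 0.0, 1.0]]
wrist [[373.8099439038332, 0.0, 318.7448159656592], [0.0, 373.8099439038332, 237.50475169879394], [0.0, 0.0, 1.0]] [[0.3486, 0.901, 0.2583, 0.2873], [-0.9373, 0.3356, 0.0943, -0.5589], [-0.0017, -0.275, 0.9614, 0.3832], [0.0, 0.0, 0.0, 1.0]]
```

View pics/scene0.png

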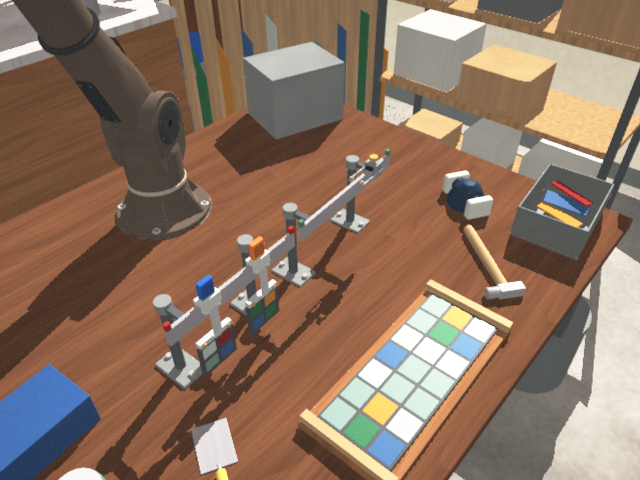

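View pics/top0.png

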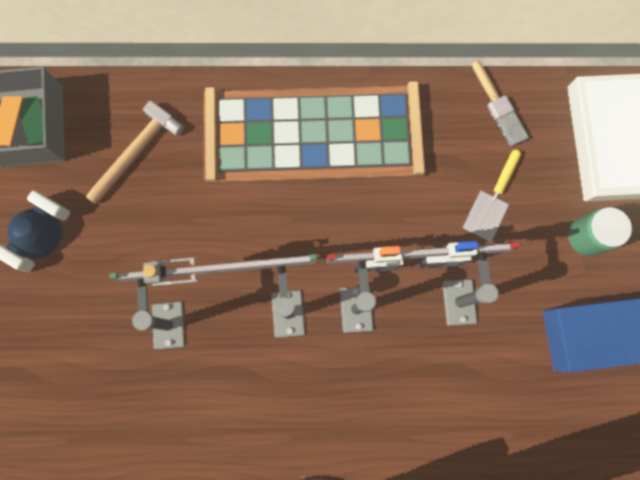

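View pics/wrist0.png

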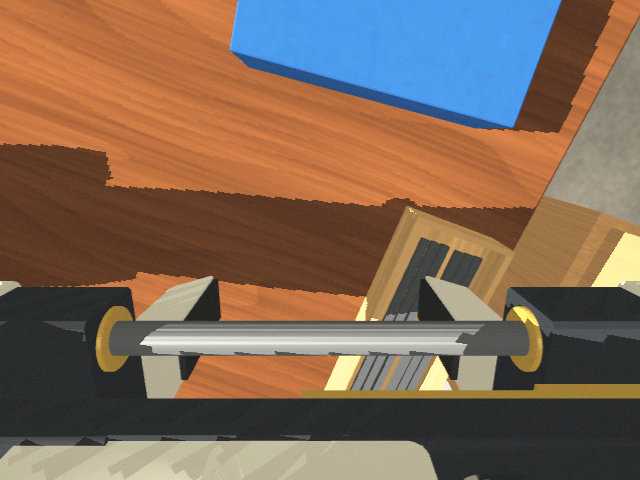

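```bash
python3 - <<'E'
import cv2,numpy as np
a=cv2.imread("pics/top0.png")
cv2.imwrite("pics/c1.png",cv2.resize(a[220:300,100:340],None,fx=3.3,fy=3.3,interpolation=cv2.INTER_CUBIC))
cv2.imwrite("pics/c2.png",cv2.resize(a[220:300,300:540],None,fx=3.3,fy=3.3,interpolation=cv2.INTER_CUBIC))
b=cv2.imread("pics/scene0.png")
cv2.imwrite("pics/c3.png",cv2.resize(b[130:250,280:420],None,fx=5,fy=5,interpolation=cv2.INTER_CUBIC))
cv2.imwrite("pics/c4.png",cv2.resize(b[200:390,150:320],None,fx=3.1,fy=3.1,interpolation=cv2.INTER_CUBIC))
E
```

```text
(no output)
```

View pics/c1.png

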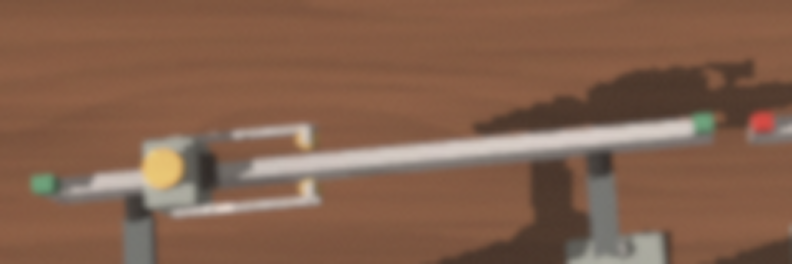

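View pics/c2.png

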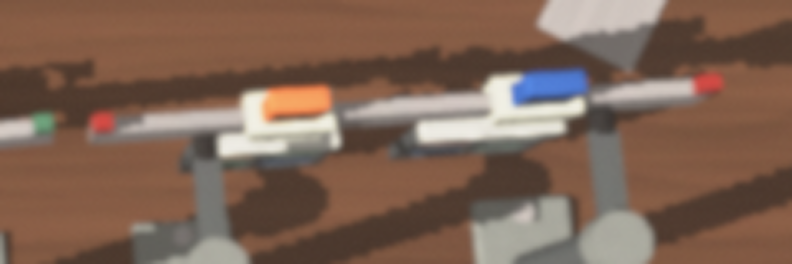

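View pics/c3.png

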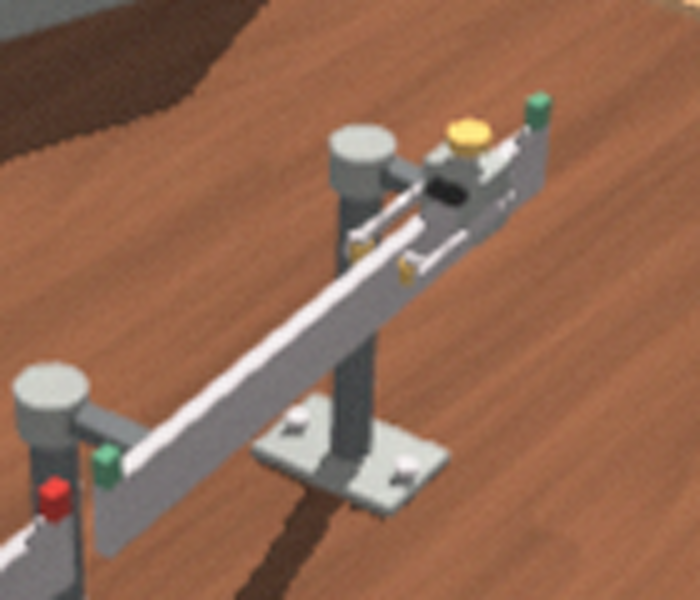

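View pics/c4.png

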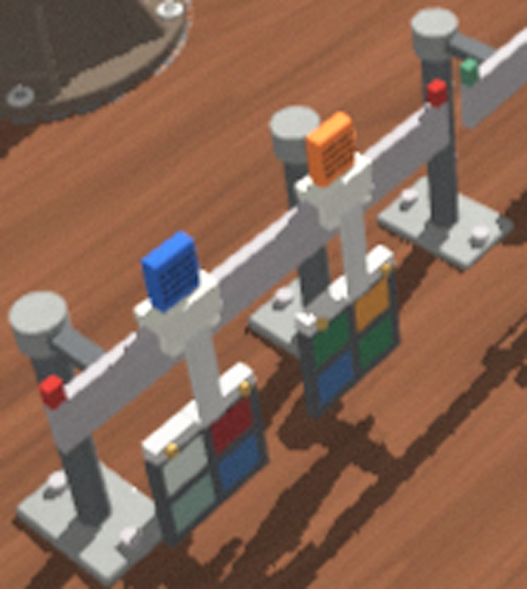

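```bash
cat > h.py <<'E'
import cv2,numpy as np
def load(p): return dict(np.load(p))
def cloud(g):
    K=g["camera_matrix"];T=g["cam_to_world"];d=g["depth"].astype(float)
    v,u=np.mgrid[0:480,0:640]
    P=np.stack([(u-K[0,2])/K[0,0]*d,-(v-K[1,2])/K[1,1]*d,-d],-1)
    W=P@T[:3,:3].T+T[:3,3]; W[d<=0]=np.nan
    return W
def ray(g,u,v,z):
    K=g["camera_matrix"];T=g["cam_to_world"]
    r=T[:3,:3]@np.array([(u-K[0,2])/K[0,0],-(v-K[1,2])/K[1,1],-1]);c=T[:3,3]
    return c+r*(z-c[2])/r[2]
def proj(g,p):
    K=g["camera_matrix"];T=g["cam_to_world"];c=T[:3,:3].T@(np.asarray(p)-T[:3,3])
    return K[0,2]+K[0,0]*c[0]/-c[2],K[1,2]-K[1,1]*c[1]/-c[2]
def blobs(g,name,zmin=.15,zmax=.35):
    W=cloud(g);h=cv2.cvtColor(g["frame"],cv2.COLOR_RGB2HSV);H,S,V=[h[...,i].astype(int) for i in range(3)]
    m={"orange":(H>4)&(H<16)&(S>150)&(V>170),"blue":(H>105)&(H<125)&(S>150),"red":((H<4)|(H>176))&(S>170)&(V>110),
       "green":(H>55)&(H<85)&(S>80),"brass":(H>17)&(H<28)&(S>80)&(V>130)}[name]
    m&=(W[...,2]>zmin)&(W[...,2]<zmax)
    n,l,s,c=cv2.connectedComponentsWithStats(m.astype(np.uint8))
    return [(c[i],s[i,4],np.nanmin(W[l==i],0),np.nanmedian(W[l==i],0),np.nanmax(W[l==i],0)) for i in range(1,n) if s[i,4]>5]
E
python3 - <<'E'
from h import *
np.set_printoptions(precision=4,suppress=True)
for n in["top","scene"]:
    g=load(f"pics/{n}0.npz")
    for c in["orange","blue","red","green","brass"]:
        for b in blobs(g,c): print(n,c,b[0],b[1],*b[2:])
g=load("pics/top0.npz");W=cloud(g)
for u,v in[(142,320),(286,305),(365,300),(487,293),(150,271),(200,268),(230,266),(260,264),(300,260),(340,257),(350,256),(360,256),(420,252)]:
    print((u,v),W[v,u], "top z")
E
```

```text
top orange [390.542  250.2672] 131 [ 0.5145 -0.1315  0.2472] [ 0.5212 -0.1181  0.2587] [ 0.5283 -0.1032  0.2627]
top blue [466.3545 245.3636] 110 [ 0.5235 -0.2556  0.2386] [ 0.5286 -0.2412  0.2589] [ 0.5338 -0.2295  0.2622]
top red [514.8333 244.3333] 6 [ 0.5336 -0.3339  0.2257] [ 0.5351 -0.3312  0.2287] [ 0.5354 -0.3271  0.2308]
top brass [149.2439 270.5691] 123 [0.4837 0.2641 0.2144] [0.4923 0.2734 0.2426] [0.5041 0.2908 0.247 ]
scene orange [254.6875 248.0446] 112 [ 0.5172 -0.1363  0.2243] [ 0.5266 -0.1321  0.2539] [ 0.5303 -0.1055  0.2625]
scene blue [204.5342 287.1952] 292 [ 0.5236 -0.2633  0.2263] [ 0.535  -0.2509  0.2496] [ 0.539  -0.2336  0.2645]
scene red [290.2727 229.4545] 33 [ 0.5123 -0.0308  0.2171] [ 0.5187 -0.0274  0.2266] [ 0.523  -0.02    0.2323]
scene red [166.3077 325.6731] 52 [ 0.5313 -0.3394  0.2167] [ 0.5374 -0.3355  0.2284] [ 0.5408 -0.33    0.2331]
scene green [387. 152.] 15 [0.4869 0.3254 0.2177] [0.4891 0.3305 0.2254] [0.4929 0.3347 0.229 ]
scene green [300.9062 222.4062] 32 [ 0.5121 -0.0015  0.2153] [0.5183 0.0026 0.2268] [0.5217 0.0085 0.2337]
scene brass 
[... 551 characters left out ...]
3 0.2054] [0.5119 0.2037 0.2111] [0.5151 0.2045 0.2137]
scene brass [255.9 240.8] 30 [ 0.5194 -0.1317  0.2583] [ 0.5228 -0.1198  0.2604] [ 0.5268 -0.1077  0.2621]
(142, 320) [0.4158 0.2944 0.1943] top z
(286, 305) [0.4392 0.0533 0.1919] top z
(365, 300) [ 0.4466 -0.081   0.1923] top z
(487, 293) [ 0.4568 -0.2894  0.1948] top z
(150, 271) [0.4921 0.2719 0.2422] top z
(200, 268) [0.5005 0.1965 0.213 ] top z
(230, 266) [0.5034 0.1463 0.2139] top z
(260, 264) [0.5062 0.096  0.2159] top z
(300, 260) [0.5124 0.029  0.2165] top z
(340, 257) [ 0.5174 -0.0383  0.2144] top z
(350, 256) [ 0.5188 -0.0551  0.216 ] top z
(360, 256) [ 0.5189 -0.0721  0.2144] top z
(420, 252) [ 0.5254 -0.1742  0.2125] top z
```

```bash
python3 - <<'E'
from h import *
np.set_printoptions(precision=4,suppress=True)
g=load("pics/top0.npz");W=cloud(g);f=cv2.cvtColor(g["frame"],cv2.COLOR_RGB2HSV)
for u in (180,230,260,300,345,355,420):
    v0={180:268,230:266,260:264,300:260,345:257,355:256,420:252}[u]
    print(u,[(v,int(f[v,u,2]),int(f[v,u,1]),round(float(W[v,u,2]),3)) for v in range(v0-5,v0+8)])
def line(g,cols,v0f,ztop):
    pts=[]
    for u in cols:
        vs=np.arange(int(v0f(u))-7,int(v0f(u))+8);val=f[vs,u];w=np.where((val[:,1]<40)&(val[:,2]>140),1.,0)
        if w.sum()<3: continue
        pts.append(ray(g,u,(vs*w).sum()/w.sum(),ztop))
    pts=np.array(pts);p=np.polyfit(pts[:,1],pts[:,0],1);r=pts[:,0]-np.polyval(p,pts[:,1])
    k=abs(r)<.0015;p=np.polyfit(pts[k,1],pts[k,0],1)
    return p,k.sum(),len(k),np.std(r[k])
def zz(cols,v0f):
    z=[]
    for u in cols:
        v=int(round(v0f(u)));z+=list(W[v-1:v+2,u,2])
    return np.nanmedian(z)
fB=lambda u:266-(u-230)*6/70;fA=lambda u:256-(u-355)*4/65
cB=range(205,308);cA=list(range(338,372))+list(range(410,424))
print("z B,A",zz(cB,fB),zz(cA,fA))
pB=line(g,cB,fB,.2155);pA=line(g,cA,fA,.2155);print(pB,pA)
for y in(-.25,-.2,-.12,-.05,0): print("A",y,np.polyval(pA[0],y))
for y in(0,.05,.1,.2,.27): print("B",y,np.polyval(pB[0],y))
# scene
g2=load("pics/scene0.npz");W2=cloud(g2);f2=cv2.cvtColor(g2["frame"],cv2.COLOR_RGB2HSV)
for nm,p,ys in(("A",pA[0],(-.2,-.18,-.07,-.05,-.04)),("B",pB[0],(.03,.06,.09,.12,.15,.18))):
    for y in ys:
        u,v=proj(g2,[np.polyval(p,y),y,.2155]);u=int(round(u));v=int(round(v))
        print(nm,y,u,v,[(int(f2[k,u,2]),round(float(W2[k,u,2]),4)) for k in range(v-4,v+6)])
E
```

```text
180 [(263, 134, 122, -0.002), (264, 132, 124, 0.001), (265, 130, 122, -0.001), (266, 132, 108, 0.0), (267, 148, 71, 0.004), (268, 175, 39, 0.217), (269, 196, 23, 0.212), (270, 203, 20, 0.212), (271, 199, 18, 0.217), (272, 183, 18, 0.215), (273, 147, 19, 0.212), (274, 117, 28, 0.199), (275, 112, 57, 0.188)]
230 [(261, 130, 118, 0.002), (262, 142, 88, 0.001), (263, 170, 47, 0.006), (264, 199, 26, 0.217), (265, 211, 19, 0.216), (266, 210, 18, 0.214), (267, 198, 19, 0.214), (268, 168, 20, 0.215), (269, 139, 22, 0.204), (270, 127, 38, 0.192), (271, 128, 72, 0.181), (272, 130, 108, 0.002), (273, 133, 123, 0.002)]
260 [(259, 108, 68, -0.002), (260, 155, 38, 0.001), (261, 197, 25, 0.217), (262, 213, 19, 0.217), (263, 214, 20, 0.215), (264, 203, 19, 0.216), (265, 177, 20, 0.212), (266, 144, 21, 0.204), (267, 124, 29, 0.196), (268, 115, 51, 0.182), (269, 109, 91, -0.001), (270, 106, 113, -0.003), (271, 107, 119, 0.003)]
300 [(255, 91, 73, -0.0), (256, 131, 41, 0.001), (257, 177, 27, 0.217), (258, 206, 22, 0.212), (259, 213, 20, 0.212), (260, 209, 21, 0.217), (261, 189, 20, 0.216), (262, 151, 2
[... 2628 characters left out ...]
 0.2152), (122, 0.2115), (119, 0.2083)]
B 0.09 326 205 [(140, 0.0026), (155, -0.0015), (203, 0.2184), (235, 0.2145), (242, 0.2132), (238, 0.2147), (207, 0.2164), (145, 0.2132), (119, 0.2115), (119, 0.2074)]
B 0.12 334 198 [(140, 0.0002), (145, 0.0039), (195, 0.0009), (234, 0.2158), (243, 0.2182), (240, 0.2166), (215, 0.2139), (148, 0.2161), (121, 0.2111), (122, 0.2066)]
B 0.15 342 191 [(143, 0.0024), (143, 0.0028), (155, 0.0024), (213, 0.217), (239, 0.2141), (242, 0.2141), (239, 0.2149), (185, 0.2149), (120, 0.2099), (125, 0.2112)]
B 0.18 350 184 [(136, 0.2104), (127, 0.2061), (125, 0.1283), (170, 0.131), (229, 0.2156), (241, 0.215), (238, 0.2178), (211, 0.2156), (148, 0.212), (121, 0.2081)]
```

```bash
cat >> h.py <<'E'
from scipy.spatial.transform import Rotation as Ro
def plan(o,p,yaw_deg):
    """delta in tool cm and turn deg so TCP gets to p with tool y at yaw_deg in world"""
    R=Ro.from_rotvec(o["ee_rot"]).as_matrix();d=R.T@(np.array(p)-o["position"])*100
    y=np.degrees(np.arctan2(R[1,1],R[0,1]));t=-((yaw_deg-y+180)%360-180)
    return np.round(d,2),round(t,2),np.round(np.degrees(np.arccos(-R[2,2])),2)
E
python3 - <<'E'
from h import *
from cell import observe
np.set_printoptions(precision=4,suppress=True)
o=observe();print(plan(o,[.219,-.585,.33],-69.4),plan(o,[.521,-.118,.33],3.65))
g=load("pics/top0.npz");W=cloud(g)
for n,(a,b,c,d) in {"bluebox":(550,640,300,370),"can":(570,632,210,250),"white":(570,640,75,200)}.items(): print(n,np.nanmax(W[c:d,a:b].reshape(-1,3),0),np.nanmin(W[c:d,a:b].reshape(-1,3),0))
g2=load("pics/scene0.npz")
for gg,n in((g,"top"),(g2,"sc")):
    W=cloud(gg);k=(W[...,1]>.19)&(W[...,1]<.3)&(W[...,0]>.46)&(W[...,0]<.535)&(W[...,2]>.195)&(W[...,2]<.26)
    P=W[k];print(n,len(P))
    for y in np.arange(.195,.3,.01):
        Q=P[abs(P[:,1]-y)<.005]
        if len(Q): print(round(y,3),Q.min(0),Q.max(0),np.round(np.percentile(Q[:,2],[50,90]),4))
E
```

```text
(array([  0.03,  -0.01, -10.38]), np.float64(-0.11), np.float64(0.07)) (array([ 44.67, -33.18, -10.35]), np.float64(-73.16), np.float64(0.07))
bluebox [ 0.4599 -0.4583  0.0822] [ 0.3207 -0.6473 -0.0068]
can [ 0.6485 -0.5226  0.1053] [ 0.5496 -0.6673 -0.0071]
white [ 0.9529 -0.5356  0.0587] [ 0.6649 -0.6859 -0.0075]
top 999
0.195 [0.4951 0.1904 0.1972] [0.5037 0.1997 0.2178] [0.2132 0.2163]
0.205 [0.4787 0.2002 0.1952] [0.5179 0.21   0.2198] [0.2143 0.2174]
0.215 [0.4773 0.2103 0.1971] [0.5181 0.2195 0.2177] [0.2129 0.2168]
0.225 [0.4769 0.22   0.1958] [0.5166 0.23   0.2177] [0.2123 0.2157]
0.235 [0.4756 0.2307 0.1978] [0.5164 0.2399 0.2167] [0.2125 0.2157]
0.245 [0.4747 0.2404 0.1956] [0.5146 0.2498 0.2183] [0.2125 0.2159]
0.255 [0.4741 0.2503 0.1962] [0.5146 0.26   0.2327] [0.2186 0.2244]
0.265 [0.4727 0.26   0.1984] [0.5132 0.27   0.2454] [0.2284 0.2418]
0.275 [0.4726 0.2701 0.2041] [0.5128 0.2798 0.247 ] [0.2387 0.2442]
0.285 [0.4749 0.28   0.203 ] [0.5073 0.2865 0.246 ] [0.2278 0.2415]
0.295 [0.4861 0.2901 0.1985] [0.4944 0.2997 0.2179] [0.214  0.2167]
sc 580
0.195 [0.4827 0.1902 0.1965] [0.5057 0.1999 0.2177] [0.2105 0.2165]
0.205 [0.4794 0.2002 0.1992] [0.5203 0.2099 0.2202] [0.2127 0.2173]
0.215 [0.4806 0.21   0.1966] [0.5199 0.22   0.218 ] [0.2131 0.2168]
0.225 [0.4754 0.2207 0.2024] [0.5183 0.2299 0.217 ] [0.2116 0.2159]
0.235 [0.477  0.2301 0.1982] [0.5177 0.2399 0.2185] [0.2121 0.2161]
0.245 [0.4744 0.2401 0.1958] [0.517  0.25   0.2279] [0.2111 0.2205]
0.255 [0.474  0.2501 0.1964] [0.5143 0.2599 0.232 ] [0.2177 0.2287]
0.265 [0.4786 0.26   0.1965] [0.5156 0.2699 0.2464] [0.2285 0.2431]
0.275 [0.4762 0.27   0.1961] [0.5152 0.2797 0.2454] [0.2291 0.2432]
0.285 [0.4902 0.2802 0.197 ] [0.5107 0.2879 0.2436] [0.2264 0.2405]
```

>>> {"method": "arm_command", "body": {"deltas": [{"xyz":[0,0,-2.5],"turn":-6},{"xyz":[0,0,-5],"turn":-12},{"xyz":[0,0,-7.5],"turn":-18},{"xyz":[0,0,-9],"turn":-24},{"xyz":[0,0,-10.4],"turn":-30}]}}

```text
schema error: expected keys xyz, turn, jaw
```

>>> {"method": "arm_command", "body": {"deltas": [{"xyz":[0,0,0],"turn":-6},{"xyz":[0,0,0],"turn":-12},{"xyz":[0,0,0],"turn":-18},{"xyz":[0,0,0],"turn":-24},{"xyz":[0,0,0],"turn":-30}]}}

```text
schema error: expected keys xyz, turn, jaw
```

```bash
python3 - <<'E'
from h import *
from cell import observe
o=observe();print(o["clock"],o["position"],o["joints"],plan(o,[.521,-.118,.33],3.65))
E
```

```text
0.15 [ 0.21869204 -0.58508825  0.2261527 ] [ 1.11040181  0.43504586  0.02499796  1.57384531 -0.01159767  1.13402819
 -0.07510749] (array([ 44.67, -33.18, -10.35]), np.float64(-73.16), np.float64(0.07))
```

>>> {"method": "arm_command", "body": {"deltas": [{"xyz":[0,0,-2.5],"turn":-6,"jaw":120},{"xyz":[0,0,-5],"turn":-12,"jaw":120},{"xyz":[0,0,-7.5],"turn":-18,"jaw":120},{"xyz":[0,0,-9],"turn":-24,"jaw":120},{"xyz":[0,0,-10.4],"turn":-30,"jaw":120}], "force": 30}}

```text
clock: 0.57
position: [0.2188, -0.5854, 0.3315]
ee_rot: [-2.838, -1.347, 0.0]
force: [-0.2, 0.0, -0.3]
width: 0.691
```

>>> {"method": "arm_command", "body": {"deltas": [{"xyz":[0,0,0],"turn":-6,"jaw":120},{"xyz":[0,0,0],"turn":-12,"jaw":120},{"xyz":[0,0,0],"turn":-18,"jaw":120},{"xyz":[0,0,0],"turn":-24,"jaw":120},{"xyz":[0,0,0],"turn":-30,"jaw":120}]}}

```text
clock: 0.98
position: [0.2187, -0.5852, 0.3312]
ee_rot: [-2.387, -2.042, -0.0]
force: [0.4, 0.2, 0.1]
width: 0.536
```

```bash
python3 - <<'E'
from h import *
from cell import observe
o=observe();print(o["clock"],o["position"],o["width"],o["joints"],plan(o,[.521,-.118,.33],3.65))
E
```

```text
0.9833 [ 0.21870419 -0.58518048  0.33118943] 0.5357239454797774 [ 1.2479706   0.38550477 -0.17887766  1.39394911  0.06839495  1.36901099
  0.91260909] (array([50.84, 22.63,  0.14]), np.float64(-12.56), np.float64(0.05))
```

>>> {"method": "arm_command", "body": {"deltas": [{"xyz":[3.6,1.6,0],"turn":0,"jaw":120},{"xyz":[7.2,3.2,0],"turn":0,"jaw":120},{"xyz":[10.8,4.8,0],"turn":0,"jaw":120},{"xyz":[14.4,6.4,0],"turn":0,"jaw":120},{"xyz":[18,8,0],"turn":0,"jaw":120}]}}

```text
clock: 1.4
position: [0.3261, -0.418, 0.3311]
ee_rot: [-2.387, -2.041, -0.0]
force: [0.5, -0.6, 0.2]
width: 0.529
```

>>> {"method": "arm_command", "body": {"deltas": [{"xyz":[3.6,1.6,0],"turn":0,"jaw":120},{"xyz":[7.2,3.2,0],"turn":0,"jaw":120},{"xyz":[10.8,4.8,0],"turn":0,"jaw":120},{"xyz":[14.4,6.4,0],"turn":0,"jaw":120},{"xyz":[18,8,0],"turn":0,"jaw":120}]}}

```text
clock: 1.82
position: [0.4335, -0.2508, 0.3312]
ee_rot: [-2.387, -2.041, 0.0]
force: [1.0, -0.8, 0.9]
width: 0.528
```

>>> {"method": "arm_command", "body": {"deltas": [{"xyz":[3.6,1.6,0],"turn":0,"jaw":120},{"xyz":[7.2,3.2,0],"turn":0,"jaw":120},{"xyz":[10.8,4.8,0],"turn":-4,"jaw":120},{"xyz":[13.5,6.0,0],"turn":-8,"jaw":120},{"xyz":[14.8,6.6,0],"turn":-12.5,"jaw":120}]}}

```text
clock: 2.23
position: [0.5233, -0.11, 0.3311]
ee_rot: [-2.14, -2.297, -0.003]
force: [-0.1, 0.7, -0.7]
width: 0.528
```

```bash
python3 - <<'E'
from h import *
from cell import observe,get_image
o=observe();print(o["clock"],o["position"],o["width"],o["joints"],plan(o,[.521,-.118,.33],3.65))
g=get_image("wrist");cv2.imwrite(f"pics/wrist1.png",g["frame"][:,:,::-1]);np.savez(f"pics/wrist1.npz",**g)
E
```

```text
2.2333 [ 0.52325458 -0.11002939  0.33109852] 0.5284534247201783 [ 0.5245734   0.26749973 -0.53244304  1.59202854  0.136282    1.32024611
  0.04431677] (array([-0.78, -0.28,  0.11]), np.float64(0.39), np.float64(0.15))
```

View pics/wrist1.png

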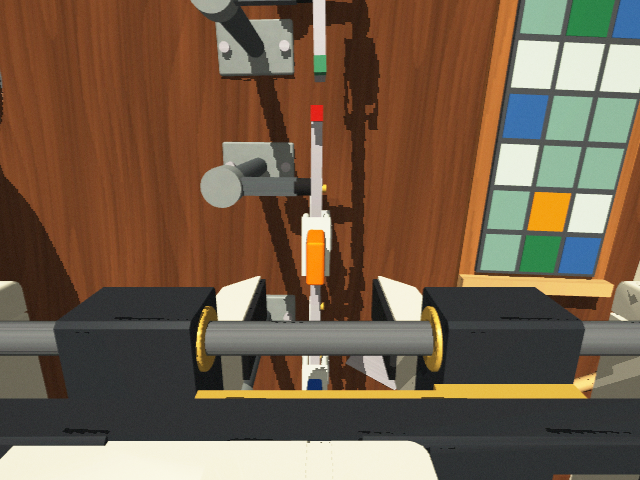

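```bash
python3 - <<'E'
from h import *
np.set_printoptions(precision=4,suppress=True)
g=load("pics/wrist1.npz");W=cloud(g)
for c in["orange","red","green"]:
    for b in blobs(g,c): print(c,b[0],b[1],*b[2:])
h=cv2.cvtColor(g["frame"],cv2.COLOR_RGB2HSV);H,S,V=[h[...,i].astype(int) for i in range(3)]
m=((H>4)&(H<16)&(S>150)&(W[...,2]>.25))
ys,xs=np.where(m);print("tab top px",xs.min(),xs.max(),ys.min(),ys.max(),ray(g,xs.min()-.5,ys.mean(),.2595),ray(g,xs.max()+.5,ys.mean(),.2595),ray(g,xs.mean(),ys.min()-.5,.2595),ray(g,xs.mean(),ys.max()+.5,.2595))
for nm,rows in(("B",range(2,50,4)),("A",range(126,205,6))):
    pts=[]
    for v in rows:
        k=np.where((S[v,290:345]<60)&(V[v,290:345]>130)&(W[v,290:345,2]>.205))[0]+290
        if len(k)<6: continue
        pts.append(list(ray(g,k.mean(),v,.2155))+[len(k),np.nanmedian(W[v,k,2])])
    pts=np.array(pts);p=np.polyfit(pts[:,1],pts[:,0],1);print(nm,p,np.median(pts[:,4]),pts[:,3])
    for y in(-.12,-.05,0,.05,.1): print(y,np.polyval(p,y))
E
```

```text
orange [307.5 236. ] 14 [ 0.5138 -0.1059  0.2264] [ 0.5142 -0.105   0.2412] [ 0.5148 -0.1047  0.2562]
orange [322.08 260.72] 125 [ 0.5214 -0.1335  0.2256] [ 0.525 -0.118  0.258] [ 0.5266 -0.1041  0.2599]
orange [306.7857 264.9643] 84 [ 0.5138 -0.1338  0.2563] [ 0.515  -0.1204  0.258 ] [ 0.52   -0.1058  0.2599]
red [316.5 112.5] 192 [ 0.5109 -0.0289  0.2273] [ 0.5148 -0.0239  0.2289] [ 0.5188 -0.019   0.2306]
green [319.5932  64.4322] 236 [0.5109 0.0008 0.2163] [0.5148 0.0053 0.2277] [0.5188 0.0114 0.2301]
tab top px 265 422 240 318 [ 0.4878 -0.1227  0.2595] [ 0.5903 -0.1156  0.2595] [ 0.5223 -0.102   0.2595] [ 0.5262 -0.1576  0.2595]
B [-0.0772  0.5148] 0.21379529158034039 [12. 11. 12. 12. 12. 12. 12. 12. 12. 12. 11. 10.]
-0.12 0.5241054866248583
-0.05 0.5187010422899143
0 0.5148407249078114
0.05 0.5109804075257085
0.1 0.5071200901436056
A [-0.0587  0.5133] 0.2146952038072912 [10. 11. 11. 11. 11. 11. 11. 11. 10. 10.]
-0.12 0.5203387164561551
-0.05 0.5162331264519626
0 0.5133005621632537
0.05 0.5103679978745448
0.1 0.5074354335858359
```

```bash
python3 - <<'E'
from h import *
from cell import observe
o=observe();print(plan(o,[.5202,-.119,.27],3.5),plan(o,[.5202,-.119,.229],3.5))
E
```

```text
(array([-1.  , -0.45,  6.1 ]), np.float64(1.0), np.float64(0.19)) (array([-1.01, -0.45, 10.2 ]), np.float64(1.0), np.float64(0.19))
```

>>> {"method": "arm_command", "body": {"deltas": [{"xyz":[-0.5,-0.2,2],"turn":0.5,"jaw":120},{"xyz":[-1,-0.45,4],"turn":1,"jaw":120},{"xyz":[-1,-0.45,5.5],"turn":1,"jaw":120},{"xyz":[-1,-0.45,6.1],"turn":1,"jaw":120},{"xyz":[-1,-0.45,6.1],"turn":1,"jaw":120}]}}

```text
clock: 2.7
position: [0.5191, -0.1194, 0.2685]
ee_rot: [-2.15, -2.284, -0.001]
force: [0.1, 0.6, -0.0]
width: 0.525
```

```bash
python3 - <<'E'
from h import *
from cell import observe,get_image
o=observe();print(o["position"],o["force"],o["width"],plan(o,[.5202,-.119,.229],3.5))
g=get_image("scene");cv2.imwrite(f"pics/s2.png",cv2.resize(g["frame"][160:320,150:350,::-1],None,fx=3.5,fy=3.5))
g=get_image("wrist");cv2.imwrite("pics/w2.png",g["frame"][:,:,::-1]);
E
```

```text
[ 0.5190785  -0.11939569  0.26854568] [ 0.08272307  0.59074184 -0.04186933] 0.5250027857652575 (array([0.02, 0.13, 3.95]), np.float64(-0.05), np.float64(0.28))
```

View pics/s2.png

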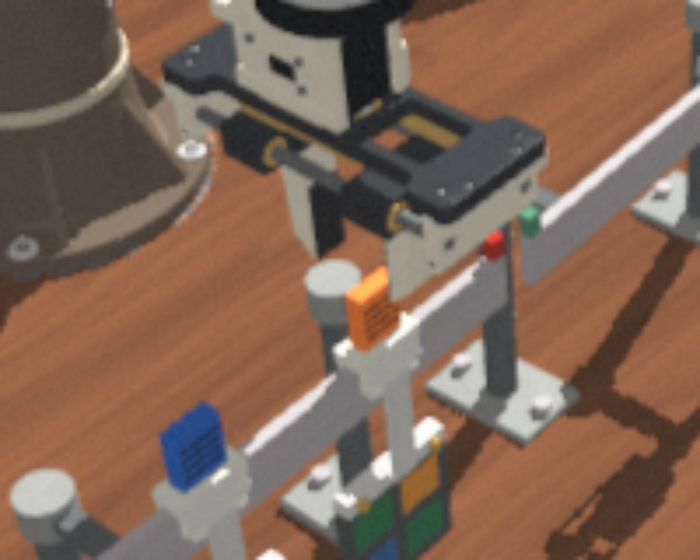

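View pics/w2.png

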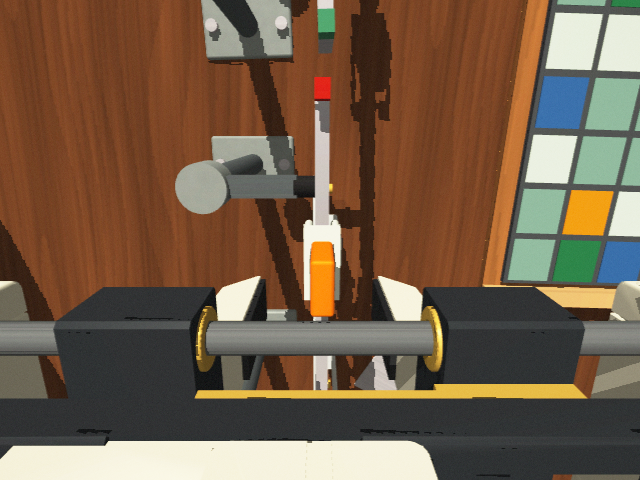

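>>> {"method": "arm_command", "body": {"deltas": [{"xyz":[0,0.13,1],"turn":0,"jaw":120},{"xyz":[0,0.13,2],"turn":0,"jaw":120},{"xyz":[0,0.13,3],"turn":0,"jaw":120},{"xyz":[0,0.13,3.9],"turn":0,"jaw":120},{"xyz":[0,0.13,3.9],"turn":0,"jaw":120}]}}

```text
clock: 3.22
position: [0.5204, -0.1189, 0.2292]
ee_rot: [-2.149, -2.284, -0.001]
force: [0.4, 0.1, -0.5]
width: 0.532
```

>>> {"method": "arm_command", "body": {"deltas": [{"xyz":[0,0,0],"turn":0,"jaw":170},{"xyz":[0,0,0],"turn":0,"jaw":180},{"xyz":[0,0,0],"turn":0,"jaw":190},{"xyz":[0,0,0],"turn":0,"jaw":200},{"xyz":[0,0,0],"turn":0,"jaw":205}], "force": 10}}

```text
clock: 3.63
position: [0.5206, -0.1189, 0.2296]
ee_rot: [-2.15, -2.285, -0.002]
force: [0.9, 0.1, 0.9]
width: 0.221
```

```bash
python3 - <<'E'
from h import *
from cell import observe,get_image
o=observe();print(o["clock"],o["position"],o["force"],o["width"],plan(o,[.5202,-.119,.229],3.5))
g=get_image("scene");cv2.imwrite(f"pics/s3.png",cv2.resize(g["frame"][160:320,150:350,::-1],None,fx=3.5,fy=3.5))
g=get_image("wrist");cv2.imwrite("pics/w3.png",g["frame"][:,:,::-1]);
E
```

```text
3.6333 [ 0.52063364 -0.11888196  0.2295805 ] [0.94788984 0.09174149 0.91494893] 0.2205799144614278 (array([-0.01, -0.04,  0.06]), np.float64(-0.02), np.float64(0.25))
```

View pics/s3.png

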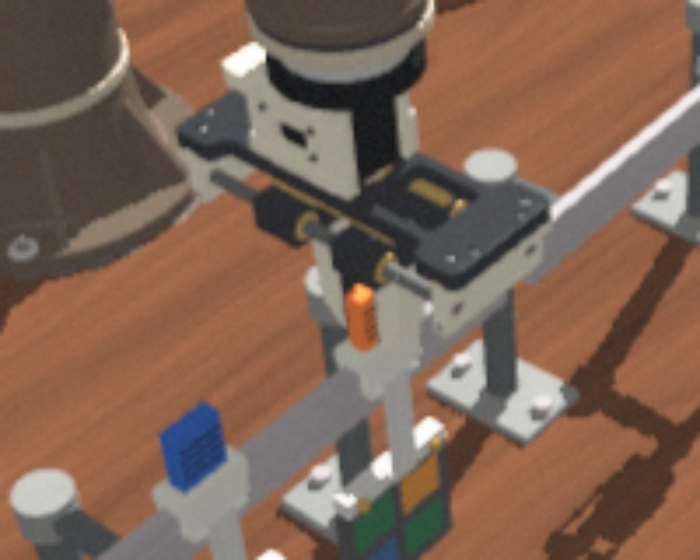

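View pics/w3.png

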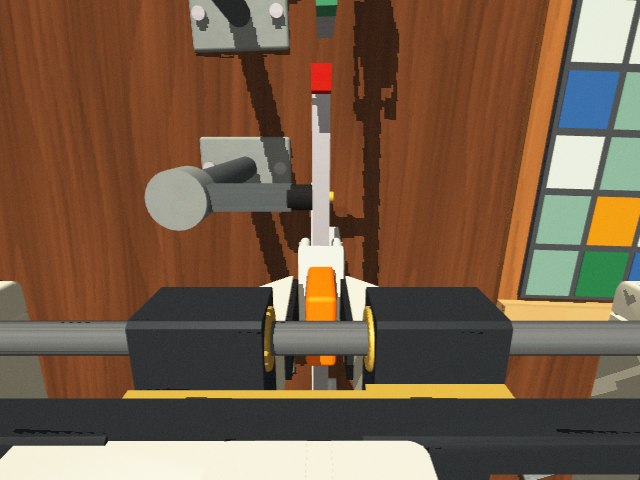

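>>> {"method": "arm_command", "body": {"deltas": [{"xyz":[0,0,0],"turn":0,"jaw":215},{"xyz":[0,0,0],"turn":0,"jaw":220},{"xyz":[0,0,0],"turn":0,"jaw":225},{"xyz":[0,0,0],"turn":0,"jaw":230},{"xyz":[0,0,0],"turn":0,"jaw":235}], "force": 10}}

```text
clock: 4.15
position: [0.5208, -0.1189, 0.2296]
ee_rot: [-2.15, -2.285, -0.002]
force: [1.4, 0.6, 0.3]
width: 0.13
```

>>> {"method": "arm_command", "body": {"deltas": [{"xyz":[0,0,0],"turn":0,"jaw":245},{"xyz":[0,0,0],"turn":0,"jaw":255},{"xyz":[0,0,0],"turn":0,"jaw":255},{"xyz":[0,0,0],"turn":0,"jaw":255},{"xyz":[0,0,0],"turn":0,"jaw":255}], "force": 30}}

```text
clock: 4.57
position: [0.5208, -0.1189, 0.2296]
ee_rot: [-2.15, -2.285, -0.002]
force: [1.0, 0.1, 0.2]
width: 0.13
```

```bash
python3 - <<'E'
from h import *
from cell import observe,get_image
o=observe();print(o["clock"],o["position"],o["force"],o["width"]*92,plan(o,[.5202,-.119,.229],3.5))
E
```

```text
4.5667 [ 0.52083526 -0.11885306  0.22963036] [0.95683833 0.09226759 0.20298259] 11.915800738038683 (array([-0.01, -0.06,  0.06]), np.float64(-0.02), np.float64(0.24))
```

>>> {"method": "arm_command", "body": {"deltas": [{"xyz":[0,0,-0.3],"turn":0,"jaw":255},{"xyz":[0,0,-0.7],"turn":0,"jaw":255},{"xyz":[0,0,-1.2],"turn":0,"jaw":255},{"xyz":[0,0,-1.7],"turn":0,"jaw":255},{"xyz":[0,0,-1.7],"turn":0,"jaw":255}], "force": 40}}

```text
clock: 4.98
position: [0.5213, -0.1189, 0.2477]
ee_rot: [-2.151, -2.286, -0.003]
force: [0.4, 0.2, -3.7]
width: 0.128
```

```bash
python3 - <<'E'
from h import *
from cell import observe,get_image
o=observe();print(o["clock"],o["position"],o["force"],o["ft_torque"],o["width"]*92,plan(o,[.5228,-.119,.2626],3.5))
g=get_image("scene");cv2.imwrite(f"pics/s4.png",cv2.resize(g["frame"][160:340,150:350,::-1],None,fx=3.3,fy=3.3))
E
```

```text
4.9833 [ 0.52127917 -0.11893078  0.24774799] [ 0.401344    0.17649452 -3.6602983 ] [-0.00282484 -0.10144021 -0.02836104] 11.809764703482667 (array([-0.01,  0.15, -1.49]), np.float64(-0.02), np.float64(0.21))
```

View pics/s4.png

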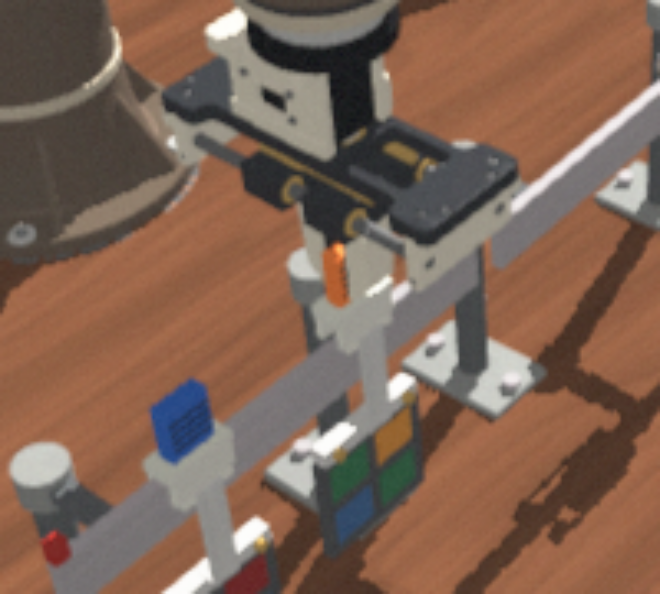

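>>> {"method": "arm_command", "body": {"deltas": [{"xyz":[0,0.05,-0.5],"turn":0,"jaw":255},{"xyz":[0,0.12,-1],"turn":0,"jaw":255},{"xyz":[0,0.2,-1.5],"turn":0,"jaw":255},{"xyz":[0,0.25,-1.5],"turn":0,"jaw":255},{"xyz":[0,0.25,-1.5],"turn":0,"jaw":255}]}}

```text
clock: 5.45
position: [0.5241, -0.1189, 0.2627]
ee_rot: [-2.151, -2.286, -0.004]
force: [-0.9, 0.9, -4.6]
width: 0.129
```

```bash
python3 - <<'E'
from h import *
from cell import observe,get_image
o=observe();print(o["clock"],o["position"],o["force"],o["ft_torque"],o["width"]*92,plan(o,[.5140,.065,.2626],3.5))
E
```

```text
5.45 [ 0.52407733 -0.11886089  0.26267131] [-0.92253401  0.8783161  -4.61745927] [-0.0152232  -0.08869438 -0.0116477 ] 11.843438550464528 (array([18.41,  0.11,  0.07]), np.float64(-0.02), np.float64(0.2))
```

>>> {"method": "arm_command", "body": {"deltas": [{"xyz":[0.5,0,0],"turn":0,"jaw":255},{"xyz":[1.3,0,0],"turn":0,"jaw":255},{"xyz":[2.4,0.02,0],"turn":0,"jaw":255},{"xyz":[3.6,0.02,0],"turn":0,"jaw":255},{"xyz":[4.8,0.03,0],"turn":0,"jaw":255}]}}

```text
clock: 5.87
position: [0.5212, -0.069, 0.2628]
ee_rot: [-2.15, -2.287, -0.004]
force: [-0.6, 1.0, -3.1]
width: 0.126
```

>>> {"method": "arm_command", "body": {"deltas": [{"xyz":[1.2,0,0],"turn":0,"jaw":255},{"xyz":[2.4,0,0],"turn":0,"jaw":255},{"xyz":[3.6,0.02,0],"turn":0,"jaw":255},{"xyz":[4.8,0.02,0],"turn":0,"jaw":255},{"xyz":[5.8,0.04,0],"turn":0,"jaw":255}]}}

```text
clock: 6.28
position: [0.5178, -0.0093, 0.2631]
ee_rot: [-2.149, -2.288, -0.005]
force: [0.3, 0.4, -3.7]
width: 0.13
```

```bash
python3 - <<'E'
from h import *
from cell import observe,get_image
o=observe();print(o["clock"],o["position"],o["force"],o["ft_torque"],o["width"]*92,plan(o,[.5135,.065,.2626],5.1))
g=get_image("scene");cv2.imwrite(f"pics/s5.png",cv2.resize(g["frame"][160:340,180:380,::-1],None,fx=3.3,fy=3.3))
E
```

```text
6.2833 [ 0.51784888 -0.00932516  0.26309475] [ 0.31111611  0.37744508 -3.66856426] [ 0.03826673 -0.06927214 -0.01330207] 11.939359594926213 (array([7.44, 0.03, 0.08]), np.float64(-1.52), np.float64(0.23))
```

View pics/s5.png

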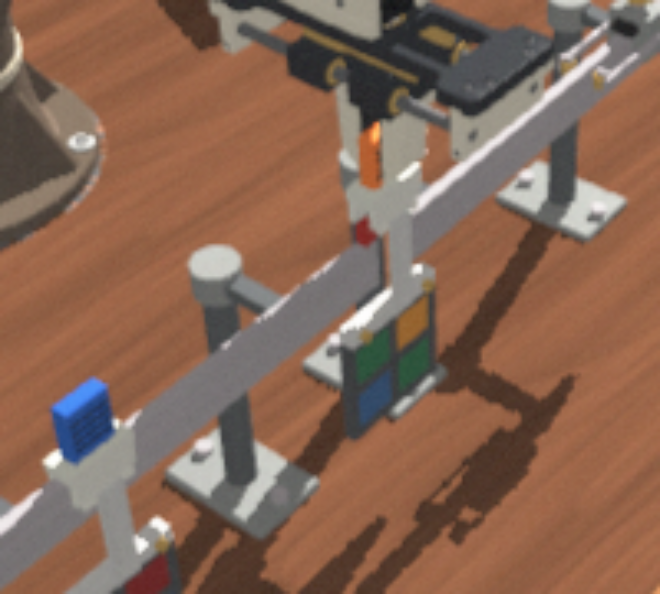

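>>> {"method": "arm_command", "body": {"deltas": [{"xyz":[0.8,0,0],"turn":0,"jaw":255},{"xyz":[1.8,0,0],"turn":0,"jaw":255},{"xyz":[2.8,0,0],"turn":0,"jaw":255},{"xyz":[3.8,0,0],"turn":-0.5,"jaw":255},{"xyz":[4.8,0,0],"turn":-1,"jaw":255}]}}

```text
clock: 6.75
position: [0.5146, 0.0418, 0.2635]
ee_rot: [-2.125, -2.309, -0.006]
force: [0.3, 0.2, -3.7]
width: 0.131
```

>>> {"method": "arm_command", "body": {"deltas": [{"xyz":[0.8,0,0],"turn":-0.5,"jaw":255},{"xyz":[1.6,0,0],"turn":-0.5,"jaw":255},{"xyz":[2.2,0,0],"turn":-0.5,"jaw":255},{"xyz":[2.5,0,0],"turn":-0.5,"jaw":255},{"xyz":[2.5,0,0],"turn":-0.5,"jaw":255}]}}

```text
clock: 7.17
position: [0.5124, 0.0675, 0.2637]
ee_rot: [-2.114, -2.319, -0.007]
force: [0.5, 0.8, -4.0]
width: 0.128
```

```bash
python3 - <<'E'
from h import *
from cell import observe,get_image
o=observe();print(o["clock"],o["position"],o["force"],o["ft_torque"],o["width"]*92,plan(o,[.5104,.065,.2626],5.1))
for n in("scene","wrist","top"):
    g=get_image(n);cv2.imwrite(f"pics/{n}6.png",g["frame"][:,:,::-1]);np.savez(f"pics/{n}6.npz",**g)
E
```

```text
7.1667 [0.51241989 0.0675348  0.26367841] [ 0.49989666  0.78336497 -3.99497955] [-0.0200232  -0.07955362  0.06131109] 11.807820388168805 (array([-0.23, -0.22,  0.11]), np.float64(0.21), np.float64(0.33))
```

View pics/wrist6.png

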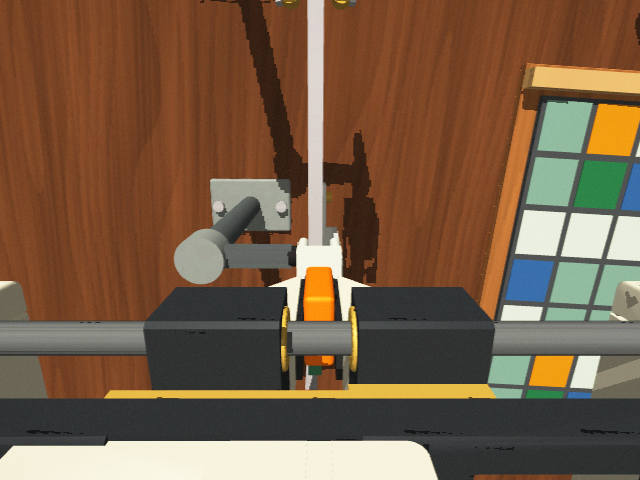

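View pics/scene6.png

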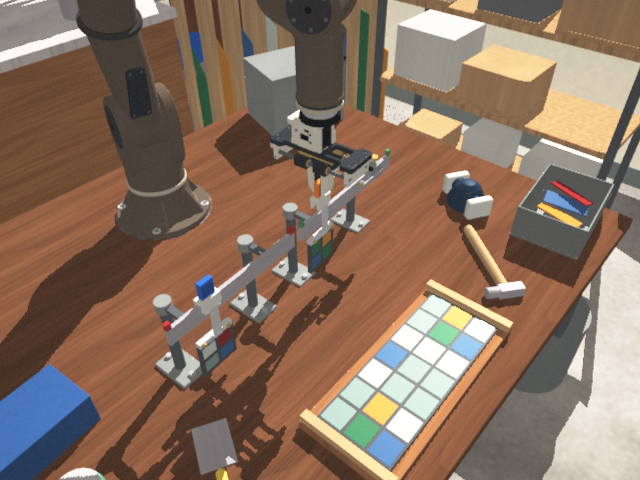

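Carrier is above rail B (shoe about (319,250) in the wrist view, rail at u≈316). Measuring rail B and shoe in this view.

```bash
python3 - <<'E'
from h import *
np.set_printoptions(precision=4,suppress=True)
def railline(g,rows,z,lo=290,hi=345):
    W=cloud(g);h=cv2.cvtColor(g["frame"],cv2.COLOR_RGB2HSV);S,V=h[...,1].astype(int),h[...,2].astype(int);pts=[]
    for v in rows:
        k=np.where((S[v,lo:hi]<60)&(V[v,lo:hi]>150)&(abs(W[v,lo:hi,2]-.215)<.012))[0]+lo
        if len(k)<7: continue
        pts.append(list(ray(g,k.mean(),v,z))+[len(k),np.nanmedian(W[v,k,2])])
    pts=np.array(pts);return np.polyfit(pts[:,1],pts[:,0],1),np.median(pts[:,4]),pts[:,3]
g=load("pics/wrist6.npz");W=cloud(g)
p,z,n=railline(g,range(15,220,8),.2150);print("B",p,z,n, "x at .0675:",np.polyval(p,.0675),"yaw",np.degrees(np.arctan(-p[0])))
# tab top
h=cv2.cvtColor(g["frame"],cv2.COLOR_RGB2HSV);H,S=h[...,0].astype(int),h[...,1].astype(int)
m=(H>4)&(H<20)&(S>150)&(W[...,2]>.275)&(W[...,2]<.31)
n,l,s,c=cv2.connectedComponentsWithStats(m.astype(np.uint8));print(s[1:],c[1:])
i=1+np.argmax(s[1:,4]);P=W[l==i];print(P.min(0),P.max(0),np.median(P,0))
# tab front edge near rows 270-290
for v in(275,282,290):
    k=np.where(m[v,290:350])[0]+290
    if len(k): print(v,k.min(),k.max(),ray(g,k.mean(),v,np.nanmedian(W[v,k,2])))
# shoe roof: white z
for v in range(240,268,4):
    k=np.where((abs(W[v,285:355,2]-.257)<.008)&(S[v,285:355]<60))[0]+285
    if len(k): print("roof",v,k.min(),k.max(),ray(g,(k.min()+k.max())/2,v,.256))
# compare with wrist1 A line using same threshold
g=load("pics/wrist1.npz");print("A",railline(g,range(126,205,6),.2155))
print("B",railline(g,range(2,50,4),.215))
E
```

```text
B [-0.0855  0.5148] 0.21379115209732158 [17. 16. 15. 15. 15. 15. 15. 15. 15. 15. 15. 15. 15. 15. 15. 15. 15. 15.
 15. 15. 15. 14. 14. 14. 14. 13.] x at .0675: 0.5090673385120679 yaw 4.887627976783364
[[ 303  279   33   42 1159]
 [ 304  356   31   10  284]
 [ 335  369    1    4    4]
 [ 335  374    1    1    1]] [[318.5945 300.7187]
 [318.6761 360.2077]
 [335.     370.5   ]
 [335.     374.    ]]
[0.5042 0.0708 0.275 ] [0.5171 0.0822 0.2948] [0.5103 0.0791 0.2918]
282 305 331 [0.5099 0.0811 0.2776]
290 304 333 [0.5101 0.0811 0.2856]
roof 248 297 340 [0.5094 0.0891 0.256 ]
roof 252 296 341 [0.5096 0.0872 0.256 ]
roof 256 296 341 [0.5098 0.0852 0.256 ]
roof 260 296 340 [0.5097 0.0832 0.256 ]
roof 264 296 340 [0.5099 0.0813 0.256 ]
A (array([-0.0587,  0.5133]), np.float64(0.2146952038072912), array([10., 11., 11., 11., 11., 11., 11., 11., 10., 10.]))
B (array([-0.0772,  0.5148]), np.float64(0.21379529158034039), array([12., 11., 12., 12., 12., 12., 12., 12., 12., 12., 11., 10.]))
```

>>> {"method": "arm_command", "body": {"deltas": [{"xyz":[0,-0.1,0.2],"turn":0,"jaw":255},{"xyz":[0,-0.22,0.5],"turn":0,"jaw":255},{"xyz":[0,-0.22,0.8],"turn":0,"jaw":255},{"xyz":[0,-0.22,1.2],"turn":0,"jaw":255},{"xyz":[0,-0.22,1.5],"turn":0,"jaw":255}]}}

```text
clock: 7.73
position: [0.5102, 0.0658, 0.248]
ee_rot: [-2.116, -2.317, -0.005]
force: [-0.8, -0.7, -3.6]
width: 0.13
```

```bash
python3 - <<'E'
from h import *
from cell import observe,get_image
o=observe();print(o["clock"],o["position"],o["force"],o["ft_torque"],plan(o,[.5102,.0675,.2287],5.1))
for n in("scene","wrist"):
    g=get_image(n);np.savez(f"pics/{n}7.npz",**g)
    f=g["frame"][:,:,::-1]
    f=f[160:290,270:410] if n=="scene" else f[200:400,220:420]
    cv2.imwrite(f"pics/{n}7.png",cv2.resize(f,None,fx=3 if n=="wrist" else 4,fy=3 if n=="wrist" else 4,interpolation=cv2.INTER_CUBIC))
E
```

```text
7.7333 [0.51024328 0.06577779 0.24796936] [-0.80438366 -0.7353156  -3.63361698] [-0.04728746 -0.06273618  0.03013297] (array([0.16, 0.01, 1.93]), np.float64(0.1), np.float64(0.28))
```

View pics/wrist7.png

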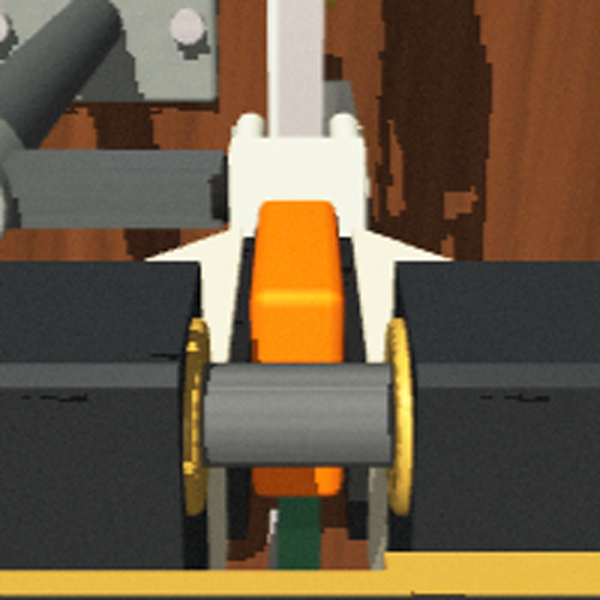

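View pics/scene7.png

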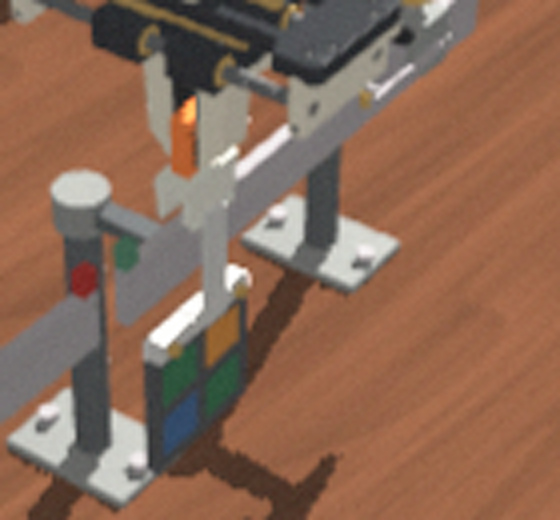

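>>> {"method": "arm_command", "body": {"deltas": [{"xyz":[0,0,0.3],"turn":0,"jaw":255},{"xyz":[0,0,0.6],"turn":0,"jaw":255},{"xyz":[0,0,0.9],"turn":0,"jaw":255},{"xyz":[0,0,1.2],"turn":0,"jaw":255},{"xyz":[0,0,1.4],"turn":0,"jaw":255}]}}

```text
clock: 8.25
position: [0.5099, 0.0658, 0.2334]
ee_rot: [-2.115, -2.317, -0.004]
force: [0.1, -0.4, -3.5]
width: 0.127
```

>>> {"method": "arm_command", "body": {"deltas": [{"xyz":[0,0,0.15],"turn":0,"jaw":255},{"xyz":[0,0,0.25],"turn":0,"jaw":255},{"xyz":[0,0,0.3],"turn":0,"jaw":255}]}}

```text
clock: 8.5
position: [0.5098, 0.0658, 0.2302]
ee_rot: [-2.115, -2.317, -0.004]
force: [1.1, -0.9, -3.2]
width: 0.129
```

>>> {"method": "arm_command", "body": {"deltas": [{"xyz":[0,0,0.05],"turn":0,"jaw":255},{"xyz":[0,0,0.1],"turn":0,"jaw":255},{"xyz":[0,0,0.1],"turn":0,"jaw":255}]}}

```text
clock: 8.75
position: [0.5098, 0.0658, 0.2292]
ee_rot: [-2.115, -2.317, -0.004]
force: [-0.3, -1.5, -3.9]
width: 0.128
```

```bash
python3 - <<'E'
from h import *
from cell import observe,get_image
o=observe();print(o["clock"],o["position"],o["force"],o["ft_torque"],plan(o,[.5102,.0675,.2287],5.1))
E
```

```text
8.75 [0.50983111 0.06584175 0.22917386] [-0.25018297 -1.51382865 -3.94893241] [-0.06078005 -0.10027047 -0.02509199] (array([0.16, 0.05, 0.05]), np.float64(0.12), np.float64(0.29))
```

>>> {"method": "arm_command", "body": {"deltas": [{"xyz":[0,0,0.05],"turn":0,"jaw":255},{"xyz":[0,0,0.05],"turn":0,"jaw":255}]}}

```text
clock: 8.92
position: [0.5099, 0.0658, 0.2287]
ee_rot: [-2.115, -2.317, -0.004]
force: [0.7, 0.2, -3.0]
width: 0.128
```

>>> {"method": "arm_command", "body": {"deltas": [{"xyz":[0,0,0.05],"turn":0,"jaw":255},{"xyz":[0,0,0.05],"turn":0,"jaw":255}]}}

```text
clock: 9.08
position: [0.5099, 0.0659, 0.2283]
ee_rot: [-2.115, -2.317, -0.004]
force: [0.1, -0.0, -1.6]
width: 0.123
```

>>> {"method": "arm_command", "body": {"deltas": [{"xyz":[0,0,0.05],"turn":0,"jaw":255},{"xyz":[0,0,0.05],"turn":0,"jaw":255}]}}

```text
clock: 9.25
position: [0.5099, 0.0659, 0.228]
ee_rot: [-2.115, -2.317, -0.004]
force: [-0.3, -0.8, 0.6]
width: 0.129
```

```bash
python3 - <<'E'
from h import *
from cell import observe,get_image
o=observe();print(o["clock"],o["position"],o["force"],plan(o,[.5099-.09*.05,.0659+.05,.2281],5.1))
for n in("scene","wrist","top"):
    g=get_image(n);np.savez(f"pics/{n}8.npz",**g)
    f=g["frame"][:,:,::-1]
    f=f[160:290,270:410] if n=="scene" else f[200:400,220:420]
    cv2.imwrite(f"pics/{n}8.png",cv2.resize(f,None,fx=3 if n!="scene" else 4,fy=3 if n!="scene" else 4,interpolation=cv2.INTER_CUBIC))
E
```

```text
9.25 [0.50990814 0.06589331 0.22804827] [-0.2586182 -0.7854444  0.6357711] (array([5.02, 0.01, 0.02]), np.float64(0.11), np.float64(0.28))
```

View pics/wrist8.png

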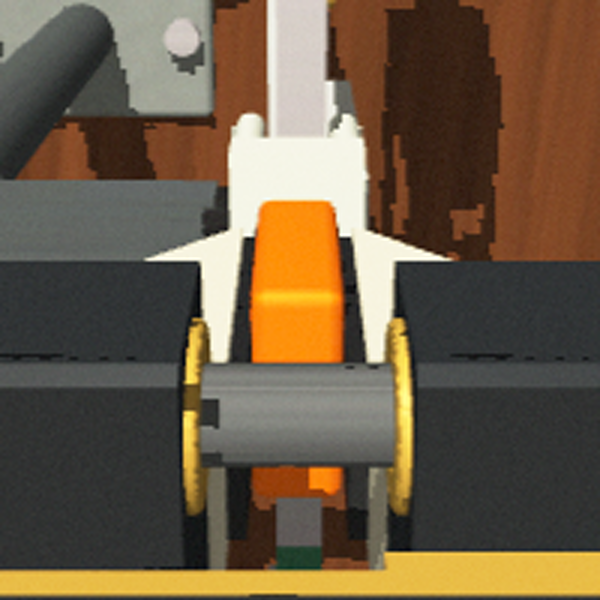

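View pics/scene8.png

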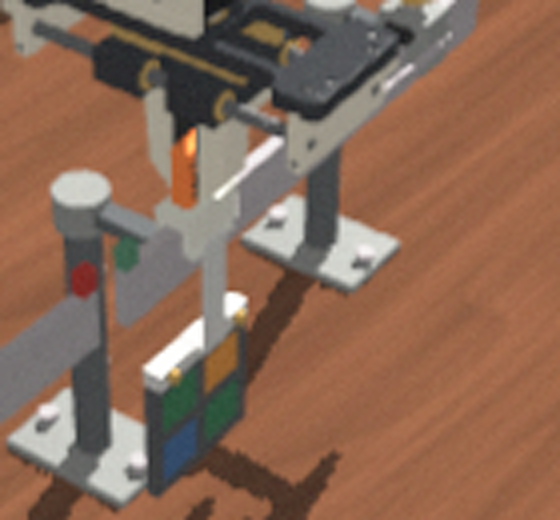

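>>> {"method": "arm_command", "body": {"deltas": [{"xyz":[0.3,0,0],"turn":0,"jaw":255},{"xyz":[0.8,0,0],"turn":0,"jaw":255},{"xyz":[1.4,0,0],"turn":0,"jaw":255},{"xyz":[2,0,0.01],"turn":0,"jaw":255},{"xyz":[2.5,0,0.01],"turn":0,"jaw":255}]}}

```text
clock: 9.82
position: [0.5076, 0.0918, 0.2281]
ee_rot: [-2.115, -2.318, -0.005]
force: [0.7, -2.6, 0.1]
width: 0.129
```

>>> {"method": "arm_command", "body": {"deltas": [{"xyz":[0.5,0,0],"turn":0,"jaw":255},{"xyz":[1.0,0,0],"turn":0,"jaw":255},{"xyz":[1.5,0,0],"turn":0,"jaw":255},{"xyz":[2,0,0],"turn":0,"jaw":255},{"xyz":[2.5,0,0.01],"turn":0,"jaw":255}]}}

```text
clock: 10.23
position: [0.5053, 0.1172, 0.2281]
ee_rot: [-2.115, -2.318, -0.005]
force: [0.9, -3.0, -0.5]
width: 0.129
```

```bash
python3 - <<'E'
from h import *
from cell import observe,get_image
o=observe();print(o["clock"],o["position"],o["force"],o["ft_torque"],plan(o,[.5099-.09*.1,.0659+.1,.2281],5.1))
g=get_image("wrist");np.savez(f"pics/w9.npz",**g);cv2.imwrite("pics/w9.png",g["frame"][:,:,::-1])
E
```

```text
10.2333 [0.50527099 0.11720465 0.22812558] [ 0.85777529 -3.00474563 -0.51284848] [-0.50588706 -0.15690199  0.01795513] (array([4.89, 0.01, 0.03]), np.float64(0.15), np.float64(0.29))
```

View pics/w9.png

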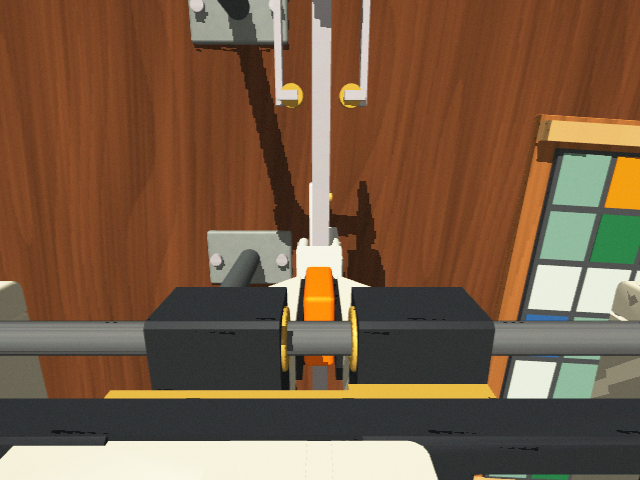

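```bash
python3 - <<'E'
from h import *
np.set_printoptions(precision=4,suppress=True)
g=load("pics/w9.npz");W=cloud(g)
for b in blobs(g,"brass",.19,.23): print(b[0],b[1],*b[2:])
h=cv2.cvtColor(g["frame"],cv2.COLOR_RGB2HSV);H,S,V=[h[...,i].astype(int) for i in range(3)]
m=(H>20)&(H<32)&(S>120)&(V>120);m[150:]=0
n,l,s,c=cv2.connectedComponentsWithStats(m.astype(np.uint8));print(s[1:],c[1:])
for u,v in((290,96),(350,96)): print(ray(g,u,v,.215), W[v,u])
# rail line
pts=[]
for v in range(5,180,8):
    k=np.where((S[v,305:340]<60)&(V[v,305:340]>150)&(abs(W[v,305:340,2]-.215)<.012))[0]+305
    if len(k)>7: pts.append(ray(g,k.mean(),v,.2145))
pts=np.array(pts);p=np.polyfit(pts[:,1],pts[:,0],1);print(p,np.degrees(np.arctan(-p[0])))
# shoe front
for u in(305,312,319,326,333): print(u,[(v,round(float(W[v,u,2]),3),round(float(W[v,u,1]),4)) for v in range(238,262,3)])
E
```

```text
[294.0958  90.4251] 167 [0.4798 0.2019 0.207 ] [0.4858 0.2078 0.213 ] [0.489  0.2103 0.2144]
[347.5272  92.6685] 184 [0.505  0.2026 0.2112] [0.5084 0.2097 0.2129] [0.5139 0.2125 0.2152]
[289.4444 106.5556] 9 [0.4824 0.2003 0.2126] [0.4837 0.2004 0.2128] [0.4855 0.2007 0.2137]
[[282  83  21  21 141]
 [340  84  21  23 155]
 [288 106   1   1   1]
 [294 106   1   1   1]] [[293.6596  89.9858]
 [347.9613  91.8   ]
 [288.     106.    ]
 [294.     106.    ]]
[0.484  0.2046 0.215 ] [0.484  0.2046 0.2151]
[0.5096 0.2069 0.215 ] [0.5095 0.2068 0.2165]
[-0.0948  0.5165] 5.415646019118121
305 [(238, 0.199, 0.1376), (241, 0.205, 0.1376), (244, 0.209, 0.1374), (247, 0.217, 0.1382), (250, 0.222, 0.1384), (253, 0.222, 0.137), (256, 0.221, 0.1352), (259, 0.222, 0.1341)]
312 [(238, 0.213, 0.142), (241, 0.214, 0.1406), (244, 0.213, 0.139), (247, 0.215, 0.1381), (250, 0.221, 0.1383), (253, 0.223, 0.1375), (256, 0.222, 0.1358), (259, 0.222, 0.1343)]
319 [(238, 0.214, 0.1424), (241, 0.213, 0.1407), (244, 0.213, 0.1393), (247, 0.216, 0.1387), (250, 0.22, 0.1384), (253, 0.221, 0.1374), (256, 0.221, 0.1359), (259, 0.221, 0.1345)]
326 [(238, 0.214, 0.1426), (241, 0.213, 0.141), (244, 0.214, 0.1397), (247, 0.215, 0.1387), (250, 0.221, 0.1391), (253, 0.222, 0.1377), (256, 0.222, 0.1364), (259, 0.221, 0.1347)]
333 [(238, 0.2, 0.1392), (241, 0.206, 0.1393), (244, 0.21, 0.1389), (247, 0.217, 0.1394), (250, 0.222, 0.1396), (253, 0.22, 0.1377), (256, 0.222, 0.1366), (259, 0.221, 0.1349)]
```

>>> {"method": "arm_command", "body": {"deltas": [{"xyz":[0.5,0,0],"turn":0,"jaw":255},{"xyz":[1.0,0,0],"turn":0,"jaw":255},{"xyz":[1.5,0,0.01],"turn":0,"jaw":255},{"xyz":[2,0,0.01],"turn":0,"jaw":255},{"xyz":[2.5,0,0.02],"turn":0,"jaw":255}]}}

```text
clock: 10.7
position: [0.5027, 0.1438, 0.2281]
ee_rot: [-2.113, -2.319, -0.006]
force: [-0.4, -1.9, -0.5]
width: 0.13
```

>>> {"method": "arm_command", "body": {"deltas": [{"xyz":[0.5,0,0],"turn":0,"jaw":255},{"xyz":[1.0,0,0],"turn":0,"jaw":255},{"xyz":[1.5,0,0.01],"turn":0,"jaw":255},{"xyz":[2,0,0.01],"turn":0,"jaw":255},{"xyz":[2.4,0,0.02],"turn":0,"jaw":255}]}}

```text
clock: 11.12
position: [0.5004, 0.1684, 0.2281]
ee_rot: [-2.113, -2.319, -0.006]
force: [0.8, -2.0, 0.0]
width: 0.128
```

```bash
python3 - <<'E'
from h import *
from cell import observe,get_image
o=observe();print(o["clock"],o["position"],o["force"],o["ft_torque"],plan(o,[.5099-.092*.11,.0659+.11,.2281],5.3))
g=get_image("wrist");np.savez(f"pics/w10.npz",**g);cv2.imwrite("pics/w10.png",cv2.resize(g["frame"][100:320,200:440,::-1],None,fx=2.7,fy=2.7))
E
```

```text
11.1167 [0.50037343 0.16838131 0.22808959] [ 0.80350604 -2.03403579  0.01741187] [-0.48432359 -0.2051235   0.04659854] (array([0.75, 0.01, 0.  ]), np.float64(0.03), np.float64(0.34))
```

View pics/w10.png

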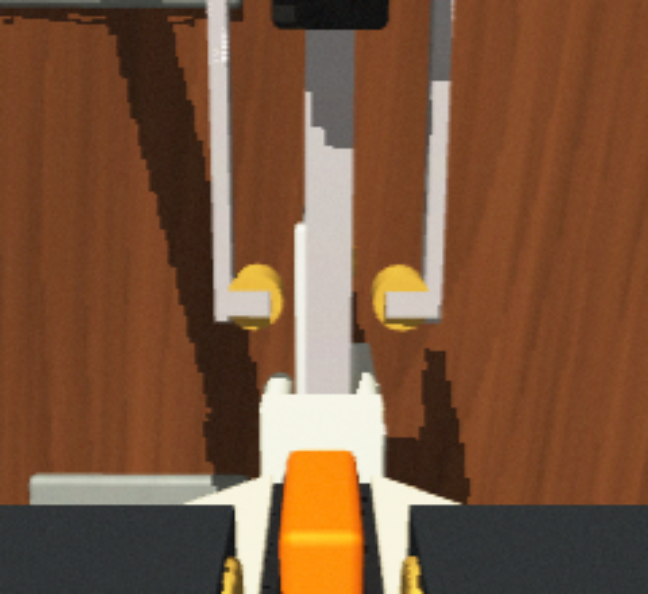

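```bash
python3 - <<'E'
from h import *
g=load("pics/w10.npz");W=cloud(g);V=g["frame"].max(-1)
for u in(305,315,325,335): print(u,[(v,int(V[v,u]),np.round(W[v,u,1:],4).tolist()) for v in range(99,114,2)])
for u in(312,322,330): print("shoe",u,[(v,np.round(W[v,u,1:],4).tolist()) for v in range(240,256,2)])
E
```

```text
305 [(99, 20, [0.2547, 0.2213]), (101, 24, [0.2539, 0.2212]), (103, 36, [0.253, 0.2225]), (105, 36, [0.2524, 0.2211]), (107, 37, [0.2515, 0.2221]), (109, 15, [0.2508, 0.2215]), (111, 115, [0.2613, -0.0019]), (113, 116, [0.2594, -0.0015])]
315 [(99, 25, [0.255, 0.2218]), (101, 17, [0.2542, 0.2218]), (103, 18, [0.2534, 0.2221]), (105, 19, [0.2527, 0.2223]), (107, 21, [0.2519, 0.2224]), (109, 20, [0.2511, 0.2222]), (111, 102, [0.2508, 0.2135]), (113, 103, [0.2499, 0.2142])]
325 [(99, 23, [0.2553, 0.2234]), (101, 19, [0.2547, 0.2203]), (103, 20, [0.254, 0.2203]), (105, 23, [0.253, 0.2223]), (107, 20, [0.2523, 0.222]), (109, 19, [0.2515, 0.2221]), (111, 102, [0.2512, 0.2132]), (113, 102, [0.2504, 0.2131])]
335 [(99, 17, [0.2558, 0.2216]), (101, 21, [0.255, 0.222]), (103, 20, [0.2543, 0.2211]), (105, 21, [0.2534, 0.2227]), (107, 15, [0.2527, 0.2213]), (109, 19, [0.2518, 0.2229]), (111, 119, [0.2639, -0.0008]), (113, 121, [0.2622, -0.0022])]
shoe 312 [(240, [0.1671, 0.1259]), (242, [0.1658, 0.1265]), (244, [0.1642, 0.1264]), (246, [0.1892, 0.2133]), (248, [0.1892, 0.2165]), (250, [0.1894, 0.2204]), (252, [0.189, 0.2221]), (254, [0.1875, 0.2206])]
shoe 322 [(240, [0.1927, 0.2137]), (242, [0.1915, 0.213]), (244, [0.1905, 0.2128]), (246, [0.1898, 0.2138]), (248, [0.19, 0.2176]), (250, [0.1899, 0.2206]), (252, [0.1894, 0.2219]), (254, [0.1887, 0.2228])]
shoe 330 [(240, [0.1893, 0.2003]), (242, [0.1892, 0.2037]), (244, [0.1891, 0.2067]), (246, [0.1904, 0.2148]), (248, [0.1903, 0.2177]), (250, [0.1904, 0.221]), (252, [0.1894, 0.2209]), (254, [0.1887, 0.2217])]
```

>>> {"method": "arm_command", "body": {"deltas": [{"xyz":[0.3,0,0],"turn":0,"jaw":255},{"xyz":[0.6,0,0],"turn":0,"jaw":255},{"xyz":[0.8,0,0],"turn":0,"jaw":255},{"xyz":[0.8,0,0],"turn":0,"jaw":255}]}}

```text
clock: 11.5
position: [0.4994, 0.178, 0.2283]
ee_rot: [-2.11, -2.32, -0.007]
force: [0.3, 1.5, -0.6]
width: 0.129
```

>>> {"method": "arm_command", "body": {"deltas": [{"xyz":[0.1,0,0],"turn":0,"jaw":255},{"xyz":[0.2,0,0],"turn":0,"jaw":255},{"xyz":[0.3,0,0],"turn":0,"jaw":255},{"xyz":[0.4,0,0],"turn":0,"jaw":255}]}}

```text
clock: 11.83
position: [0.4991, 0.1814, 0.2282]
ee_rot: [-2.111, -2.32, -0.007]
force: [1.6, -4.8, -0.5]
width: 0.125
```

>>> {"method": "arm_command", "body": {"deltas": [{"xyz":[0.1,0,0],"turn":0,"jaw":255},{"xyz":[0.2,0,0],"turn":0,"jaw":255},{"xyz":[0.3,0,0],"turn":0,"jaw":255},{"xyz":[0.4,0,0],"turn":0,"jaw":255}]}}

```text
clock: 12.17
position: [0.4993, 0.1838, 0.2282]
ee_rot: [-2.114, -2.319, -0.005]
force: [1.0, -7.7, 1.8]
width: 0.127
```

>>> {"method": "arm_command", "body": {"deltas": [{"xyz":[0.15,0,0],"turn":0,"jaw":255},{"xyz":[0.3,0,0],"turn":0,"jaw":255},{"xyz":[0.45,0,0],"turn":0,"jaw":255},{"xyz":[0.5,0,0],"turn":0,"jaw":255}]}}

```text
clock: 12.5
position: [0.499, 0.1889, 0.2283]
ee_rot: [-2.115, -2.319, -0.005]
force: [0.6, -1.8, -0.9]
width: 0.128
```

```bash
python3 - <<'E'
from h import *
from cell import observe,get_image
o=observe();print(o["clock"],o["position"],o["force"],o["ft_torque"],plan(o,[.5099-.092*.13,.0659+.13,.2281],5.3))
g=get_image("wrist");np.savez(f"pics/w11.npz",**g);cv2.imwrite("pics/w11.png",cv2.resize(g["frame"][100:320,200:440,::-1],None,fx=2.7,fy=2.7))
E
```

```text
12.5 [0.49897818 0.188933   0.22826876] [ 0.61825357 -1.80827281 -0.90690819] [-0.58511231 -0.3503324  -0.03275557] (array([ 0.7 , -0.04,  0.02]), np.float64(-0.02), np.float64(0.26))
```

View pics/w11.png

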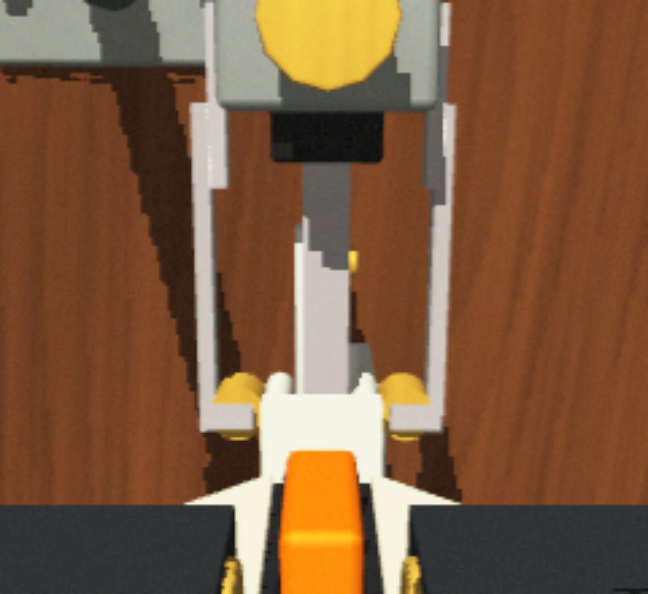

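>>> {"method": "arm_command", "body": {"deltas": [{"xyz":[0.3,0,0],"turn":0,"jaw":255},{"xyz":[0.7,-0.02,0],"turn":0,"jaw":255},{"xyz":[1.1,-0.02,0],"turn":0,"jaw":255},{"xyz":[1.5,-0.02,0],"turn":0,"jaw":255},{"xyz":[1.8,-0.02,0],"turn":0,"jaw":255}]}}

```text
clock: 12.97
position: [0.4968, 0.2079, 0.2283]
ee_rot: [-2.113, -2.32, -0.005]
force: [0.9, -2.9, -1.1]
width: 0.128
```

>>> {"method": "arm_command", "body": {"deltas": [{"xyz":[0.3,0,0],"turn":0,"jaw":255},{"xyz":[0.6,0,0],"turn":0,"jaw":255},{"xyz":[0.9,0,0],"turn":0,"jaw":255},{"xyz":[1.2,0,0],"turn":0,"jaw":255},{"xyz":[1.4,0,0],"turn":0,"jaw":255}]}}

```text
clock: 13.38
position: [0.4954, 0.2223, 0.2283]
ee_rot: [-2.113, -2.32, -0.006]
force: [0.6, -1.8, -1.5]
width: 0.133
```

```bash
python3 - <<'E'
from h import *
from cell import observe,get_image
o=observe();print(o["clock"],o["position"],o["force"],o["ft_torque"],plan(o,[.5099-.092*.1638,.2297,.2281],5.3))
g=get_image("wrist");np.savez(f"pics/w12.npz",**g);cv2.imwrite("pics/w12.png",cv2.resize(g["frame"][100:320,200:440,::-1],None,fx=2.7,fy=2.7))
W=cloud(g);V=g["frame"].max(-1)
for u in(312,322,330): print(u,[(v,int(V[v,u]),np.round(W[v,u,1:],4).tolist()) for v in range(226,256,2)])
E
```

```text
13.3833 [0.49540233 0.22226976 0.22829931] [ 0.63135331 -1.767113   -1.46252548] [-0.56953384 -0.37675636 -0.02467039] (array([0.75, 0.01, 0.02]), np.float64(0.06), np.float64(0.3))
312 [(226, 19, [0.2547, 0.2207]), (228, 22, [0.2543, 0.2226]), (230, 20, [0.2533, 0.2223]), (232, 22, [0.2522, 0.2219]), (234, 15, [0.2516, 0.2232]), (236, 239, [0.2239, 0.1261]), (238, 239, [0.2222, 0.1253]), (240, 241, [0.2206, 0.1249]), (242, 240, [0.2192, 0.1254]), (244, 241, [0.218, 0.1264]), (246, 115, [0.2432, 0.214]), (248, 246, [0.2431, 0.2168]), (250, 245, [0.2433, 0.2208]), (252, 246, [0.2428, 0.2221]), (254, 246, [0.2417, 0.2216])]
322 [(226, 17, [0.2556, 0.2227]), (228, 17, [0.2545, 0.2217]), (230, 23, [0.2538, 0.2229]), (232, 18, [0.2523, 0.2206]), (234, 19, [0.2517, 0.2217]), (236, 86, [0.2485, 0.2137]), (238, 89, [0.2476, 0.2139]), (240, 90, [0.2467, 0.2144]), (242, 90, [0.2454, 0.2132]), (244, 89, [0.2443, 0.2129]), (246, 109, [0.244, 0.215]), (248, 113, [0.2439, 0.218]), (250, 113, [0.2437, 0.2205]), (252, 125, [0.243, 0.2213]), (254, 129, [0.2421, 0.2215])]
330 [(226, 21, [0.2559, 0.2224]), (228, 19, [0.2549, 0.2223]), (230, 21, [0.2539, 0.2218]), (232, 22, [0.2529, 0.2217]), (234, 15, [0.252, 0.2218]), (236, 223, [0.2252, 0.1265]), (238, 224, [0.2237, 0.1264]), (240, 104, [0.2428, 0.1992]), (242, 104, [0.243, 0.2037]), (244, 108, [0.243, 0.2072]), (246, 113, [0.2441, 0.2142]), (248, 114, [0.2441, 0.2175]), (250, 112, [0.2439, 0.22]), (252, 132, [0.2429, 0.2201]), (254, 131, [0.2426, 0.2221])]
```

View pics/w12.png

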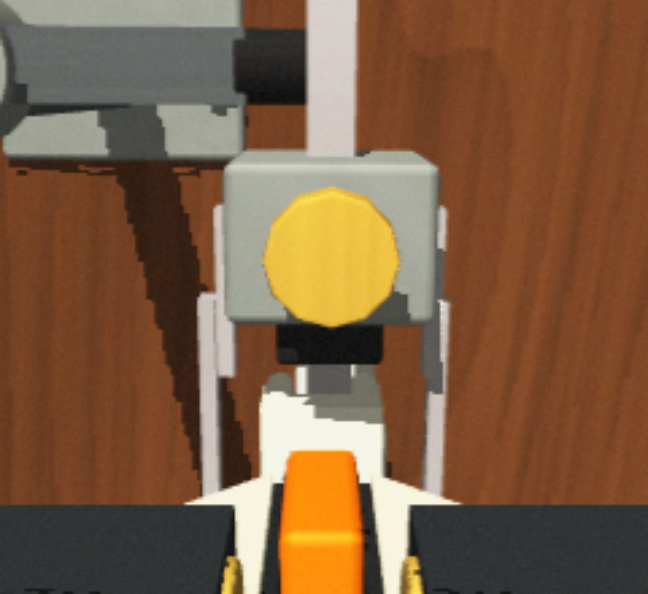

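>>> {"method": "arm_command", "body": {"deltas": [{"xyz":[0.15,0,0],"turn":0,"jaw":255},{"xyz":[0.3,0,0],"turn":0,"jaw":255},{"xyz":[0.45,0,0],"turn":0,"jaw":255},{"xyz":[0.55,0,0],"turn":0,"jaw":255},{"xyz":[0.55,0,0],"turn":0,"jaw":255}]}}

```text
clock: 13.85
position: [0.4946, 0.2294, 0.2285]
ee_rot: [-2.11, -2.32, -0.008]
force: [0.8, 2.5, -3.6]
width: 0.13
```

>>> {"method": "arm_command", "body": {"deltas": [{"xyz":[0.05,0,0],"turn":0,"jaw":255},{"xyz":[0.1,0,0],"turn":0,"jaw":255},{"xyz":[0.1,0,0],"turn":0,"jaw":255}]}}

```text
clock: 14.1
position: [0.4946, 0.2304, 0.2285]
ee_rot: [-2.11, -2.321, -0.008]
force: [1.1, -0.1, -2.5]
width: 0.128
```

>>> {"method": "arm_command", "body": {"deltas": [{"xyz":[0.05,0,0],"turn":0,"jaw":255},{"xyz":[0.1,0,0],"turn":0,"jaw":255},{"xyz":[0.1,0,0],"turn":0,"jaw":255}]}}

```text
clock: 14.35
position: [0.4946, 0.2307, 0.2284]
ee_rot: [-2.111, -2.32, -0.007]
force: [2.1, -3.4, -1.9]
width: 0.127
```

```bash
python3 - <<'E'
from h import *
from cell import observe,get_image
o=observe();print(o["clock"],o["position"],o["force"],o["ft_torque"],plan(o,[.5099-.092*.1638,.2297,.2281],5.3))
g=get_image("wrist");np.savez(f"pics/w13.npz",**g);cv2.imwrite("pics/w13.png",cv2.resize(g["frame"][100:320,200:440,::-1],None,fx=2.7,fy=2.7))
g=get_image("scene");np.savez(f"pics/s13.npz",**g);cv2.imwrite("pics/s13.png",cv2.resize(g["frame"][120:240,300:420,::-1],None,fx=5,fy=5,interpolation=cv2.INTER_CUBIC))
E
```

```text
14.35 [0.49460847 0.2307102  0.22839061] [ 2.05843487 -3.44488348 -1.89329272] [-0.70913699 -0.51042541  0.08260414] (array([-0.1 ,  0.01,  0.03]), np.float64(0.1), np.float64(0.35))
```

View pics/w13.png

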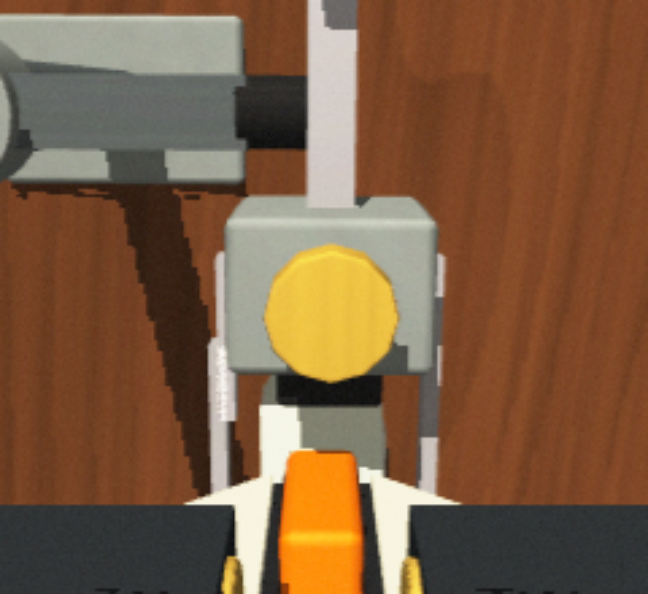

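View pics/s13.png

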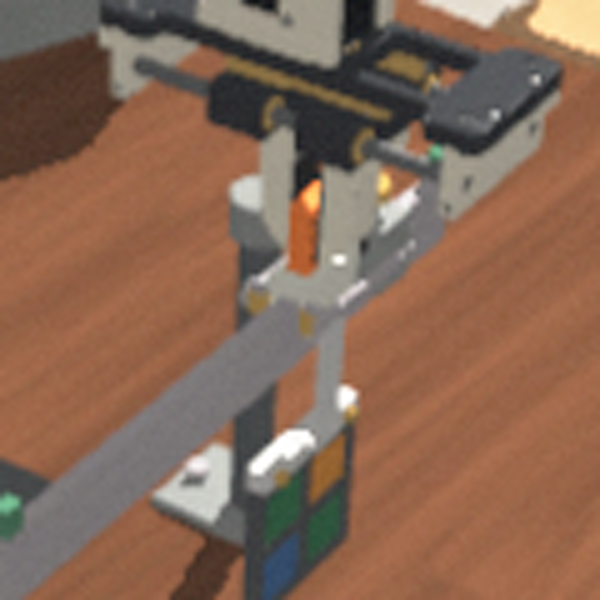

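>>> {"method": "arm_command", "body": {"deltas": [{"xyz":[-0.02,0,0.02],"turn":0,"jaw":215},{"xyz":[-0.02,0,0.02],"turn":0,"jaw":205},{"xyz":[-0.02,0,0.02],"turn":0,"jaw":195},{"xyz":[-0.02,0,0.02],"turn":0,"jaw":185},{"xyz":[-0.02,0,0.02],"turn":0,"jaw":185}]}}

```text
clock: 14.87
position: [0.4945, 0.2309, 0.2284]
ee_rot: [-2.111, -2.321, -0.008]
force: [-0.7, -0.2, -0.3]
width: 0.267
```

```bash
python3 - <<'E'
from h import *
from cell import observe,get_image
o=observe();print(o["clock"],o["position"],o["force"],o["ft_torque"],o["width"]*92)
g=get_image("wrist");np.savez(f"pics/w14.npz",**g);cv2.imwrite("pics/w14.png",cv2.resize(g["frame"][100:400,170:470,::-1],None,fx=2,fy=2))
E
```

```text
14.8667 [0.49453642 0.23094542 0.22836466] [-0.66685111 -0.19294126 -0.333253  ] [-0.01041535 -0.11143091  0.00543334] 24.568782087375602
```

View pics/w14.png

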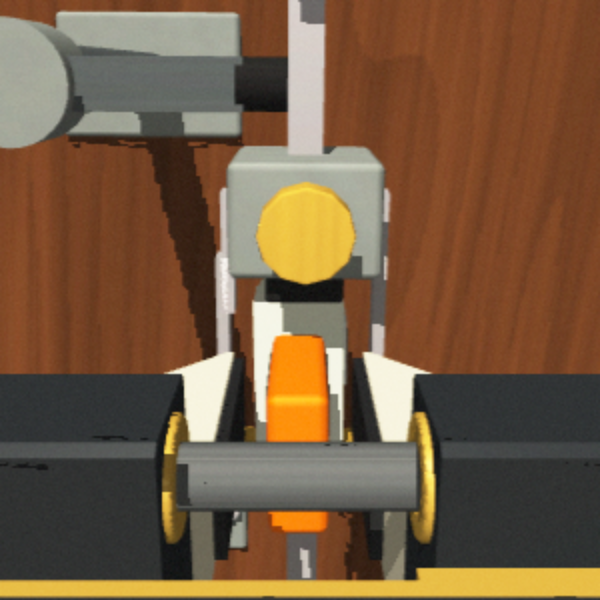

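Both fingers are clear of the tab; rising.

>>> {"method": "arm_command", "body": {"deltas": [{"xyz":[0,0,-0.5],"turn":0,"jaw":185},{"xyz":[0,0,-1.5],"turn":0,"jaw":185},{"xyz":[0,0,-3],"turn":0,"jaw":185},{"xyz":[0,0,-4.5],"turn":0,"jaw":185},{"xyz":[0,0,-6],"turn":0,"jaw":185}]}}

```text
clock: 15.33
position: [0.4946, 0.2306, 0.29]
ee_rot: [-2.111, -2.321, -0.009]
force: [-0.9, 1.0, 0.6]
width: 0.278
```

>>> {"method": "arm_command", "body": {"deltas": [{"xyz":[-0.5,0,-2],"turn":0,"jaw":185},{"xyz":[-1.5,0,-4],"turn":0,"jaw":185},{"xyz":[-3,0,-6],"turn":0,"jaw":185},{"xyz":[-5,0,-6],"turn":0,"jaw":185},{"xyz":[-5,0,-6],"turn":0,"jaw":185}]}}

```text
clock: 15.75
position: [0.5008, 0.1772, 0.3518]
ee_rot: [-2.118, -2.319, -0.011]
force: [1.3, -1.2, -1.1]
width: 0.275
```

```bash
python3 - <<'E'
from h import *
from cell import observe,get_image
np.set_printoptions(precision=4,suppress=True)
o=observe();print(o["clock"],o["position"],o["force"],o["width"]*92)
g=get_image("wrist");np.savez(f"pics/w15.npz",**g);cv2.imwrite("pics/w15.png",cv2.resize(g["frame"][20:300,170:470,::-1],None,fx=2,fy=2))
g=get_image("scene");np.savez(f"pics/s15.npz",**g);cv2.imwrite("pics/s15.png",cv2.resize(g["frame"][120:240,300:420,::-1],None,fx=5,fy=5,interpolation=cv2.INTER_CUBIC))
for c in("orange","blue"):
    for b in blobs(g,c): print(c,b[0],b[1],*b[2:])
E
```

```text
15.75 [0.5008 0.1772 0.3518] [ 1.2845 -1.1623 -1.0523] 25.34377503656705
orange [361.0789 164.8947] 76 [0.4902 0.2102 0.2251] [0.4986 0.2163 0.2473] [0.5044 0.2448 0.26  ]
blue [204.4966 286.9448] 290 [ 0.5239 -0.2627  0.2263] [ 0.535  -0.2508  0.2495] [ 0.5387 -0.2337  0.2637]
```

View pics/w15.png

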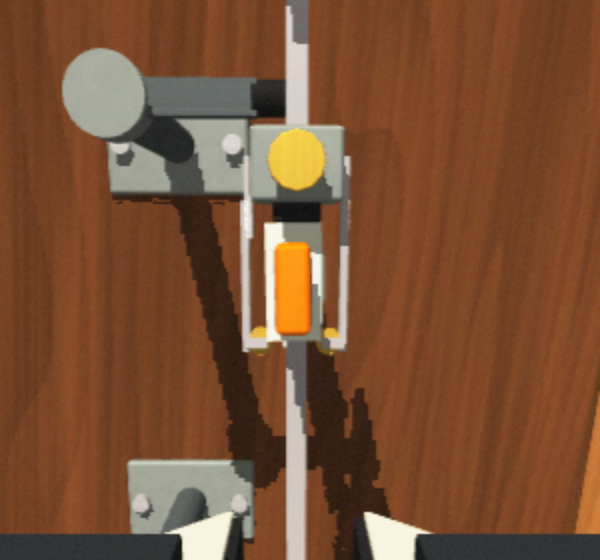

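View pics/s15.png

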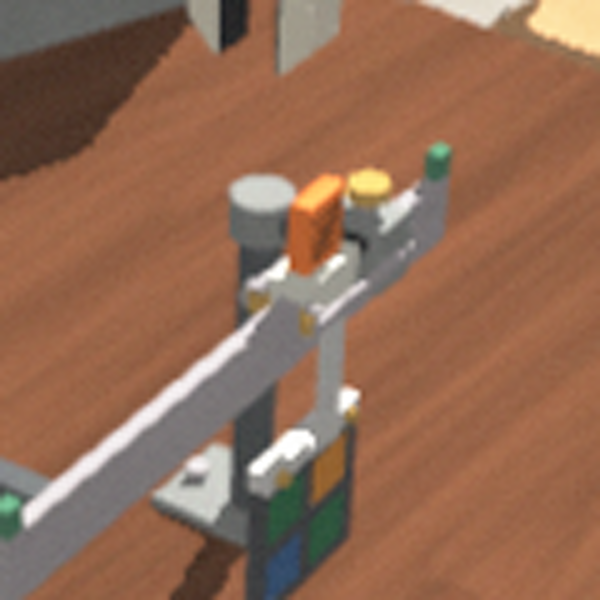

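```bash
python3 - <<'E'
from h import *
np.set_printoptions(precision=4,suppress=True)
for f in("w10","w11","w15"):
    g=load(f"pics/{f}.npz");W=cloud(g);h=cv2.cvtColor(g["frame"],cv2.COLOR_RGB2HSV);H,S,V=[h[...,i].astype(int) for i in range(3)]
    m=(H>20)&(H<34)&(S>110)&(V>80)&(W[...,2]>.19)&(W[...,2]<.222)
    n,l,s,c=cv2.connectedComponentsWithStats(m.astype(np.uint8))
    for i in range(1,n):
        if s[i,4]>12: print(f,c[i],s[i,4],np.median(W[l==i],0),W[l==i].min(0),W[l==i].max(0))
g=load("pics/w15.npz");W=cloud(g);V=g["frame"].max(-1)
for u in(314,318,322,326): print(u,[(v,int(V[v,u]),np.round(W[v,u,1:],4).tolist()) for v in range(120,140,1)][::1][:18])
for y0 in (.212,.222,.238):
    k=(abs(W[...,1]-y0)<.002)&(abs(W[...,2]-.217)<.006)&(W[...,0]>.46)&(W[...,0]<.53); xs=np.sort(W[k][:,0]); print(y0,xs.min(),xs.max())
E
```

```text
w10 [295.1329 204.8101] 158 [0.4845 0.2086 0.2126] [0.4799 0.2023 0.203 ] [0.4886 0.2103 0.2145]
w10 [346.2249 205.0769] 169 [0.5083 0.2107 0.2126] [0.5052 0.2043 0.2031] [0.5136 0.2126 0.2146]
w10 [346.7647 220.1765] 17 [0.5095 0.2033 0.2129] [0.5078 0.2029 0.212 ] [0.5116 0.204  0.2139]
w11 [288.125  244.5208] 144 [0.4811 0.209  0.2123] [0.477  0.2037 0.203 ] [0.4852 0.2102 0.2144]
w11 [348.3869 245.25  ] 168 [0.5103 0.2113 0.2124] [0.5069 0.2058 0.2034] [0.5151 0.2128 0.2142]
w15 [299.     186.2353] 34 [0.4819 0.2087 0.2126] [0.4788 0.2069 0.2071] [0.4844 0.2102 0.2141]
w15 [334.9375 186.25  ] 32 [0.5103 0.2112 0.213 ] [0.5073 0.2096 0.2068] [0.5136 0.2125 0.2141]
314 [(120, 64, [0.2593, 0.2268]), (121, 34, [0.2587, 0.2221]), (122, 20, [0.258, 0.2228]), (123, 23, [0.2573, 0.2227]), (124, 19, [0.2566, 0.2208]), (125, 21, [0.2559, 0.2216]), (126, 17, [0.2552, 0.2217]), (127, 19, [0.2545, 0.221]), (128, 19, [0.2538, 0.2222]), (129, 21, [0.2531, 0.2222]), (130, 16, [0.2524, 0.2199]), (131, 103, [0.2517, 0.2204]), (132, 135, [0.251, 0.2224]), (133, 132, [0.2503, 0.2215]), (134, 135, [0
[... 1121 characters left out ...]
.2486, 0.221]), (137, 136, [0.2479, 0.2217])]
326 [(120, 65, [0.2601, 0.2258]), (121, 30, [0.2595, 0.2205]), (122, 21, [0.2588, 0.2226]), (123, 20, [0.2581, 0.2218]), (124, 14, [0.2574, 0.2214]), (125, 18, [0.2567, 0.2214]), (126, 20, [0.256, 0.2228]), (127, 22, [0.2553, 0.2215]), (128, 21, [0.2546, 0.2211]), (129, 22, [0.2539, 0.2221]), (130, 17, [0.2532, 0.2213]), (131, 103, [0.2525, 0.222]), (132, 136, [0.2518, 0.2207]), (133, 134, [0.251, 0.2213]), (134, 136, [0.2503, 0.2208]), (135, 135, [nan, nan]), (136, 135, [0.2489, 0.2212]), (137, 136, [0.2482, 0.2218])]
0.212 0.4750849530918183 0.5161181032078171
0.222 0.474426587622998 0.5148673920231831
0.238 0.4724749776451488 0.514094481218258
```

>>> {"method": "arm_command", "body": {"deltas": [{"xyz":[0,0,0],"turn":0,"jaw":185},{"xyz":[0,0,0],"turn":0,"jaw":185},{"xyz":[0,0,0],"turn":0,"jaw":185},{"xyz":[0,0,0],"turn":0,"jaw":185},{"xyz":[0,0,0],"turn":0,"jaw":185}]}}

```text
clock: 16.27
position: [0.4992, 0.1805, 0.3503]
ee_rot: [-2.112, -2.32, -0.009]
force: [-0.5, -0.2, 0.1]
width: 0.273
```

```bash
python3 - <<'E'
from h import *
from cell import observe,get_image,sign_off
g=get_image("scene")
for c in("orange","blue"):
    for b in blobs(g,c): print(c,b[0],b[1],*b[2:])
print(observe()["clock"],sign_off())
E
```

```text
orange [361.05194805 164.90909091] 77 [0.48965061 0.21116706 0.2230291 ] [0.49838578 0.21638479 0.24846786] [0.50387875 0.2472346  0.26051357]
blue [204.49652778 286.96875   ] 288 [ 0.52527152 -0.26267842  0.22693194] [ 0.53491096 -0.25061733  0.24953836] [ 0.53836686 -0.23366776  0.26323607]
the job is handed in; nothing more can be done
16.3167 None
```

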